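Tip out washed caps and set them rim-down in the cap board

TASK

Tip the steel draining tray about its open corner so that all the washed blue caps in it slide out through the corner notch onto the grey mat (do not pick caps out of the tray), and set the tray down flat on the bench again. Then, ready for their batch labels, set every cap in a pocket of the white board, one to a pocket, rim down and flat on the pocket's floor, turning over those that lie open side up. Leave the two pots, the ceramic jar and the label roll where they stand.

Things in the scene. Friction and masses are not known exactly. Their poses are not given: they have to be found in the camera images.
- tray: loose steel draining tray, 0.45 kg: a square dish of 170 mm side, floor 21 mm above the bench, with a 22 mm high rim 3 mm thick. Origin on the bench under the dish's centre, z up; its four corners lie on the frame's x and y axes, 120 mm from the origin. The caps start in it; they slide on its wet floor once it is tipped by some 11 to 17 degrees; 30 degrees empties it, with a short shake should caps bridge across the notch
- tray_notch (a point): tip of the tray's open corner, on its floor, 120 mm along the tray's -y axis, overhanging the mat by some 16 mm: over 82 mm on both sides of this corner there is no rim, which leaves a notch 116 mm wide
- tray_foot (a point): bottom of the tray's front foot, a rubber bar 40 mm wide parallel to the tray's x axis, 98 mm along the tray's -y axis from its origin, at the bench: the line about which the tray tips when its handle is lifted. Its two other feet are at x = +-50, y = +45 mm
- tray_handle (a point): middle of the tray's handle, over the corner opposite the notch: a round bar 10 mm thick, parallel to the tray's x axis, 60 mm long between two posts, 88 mm along the tray's +y axis from its origin and 77 mm above the bench (34 mm above the rim). Grip it from above, across the bar; the polished bar turns between the fingers as the tray tips
- mat: flat grey drying mat fixed on the bench, 220 x 200 x 3 mm. Origin at the centre of its underside; its +y edge lies just in front of the tray's foot, under the notch
- board: white plastic cap board fixed on the bench, 200 x 134 x 12 mm, with six round pockets in three rows of two, 66 mm apart both ways. Origin at the centre of its underside, z up
- pocket0 (a point): centre of the floor of one round pocket of the white board; the pocket is 40 mm across and 7 mm deep, its floor 5 mm above the bench; a seated cap's centre is 9 mm above this point and 11 mm of the cap stand out above the board
- pocket1 (a point): centre of the floor of one round pocket of the white board; the pocket is 40 mm across and 7 mm deep, its floor 5 mm above the bench; a seated cap's centre is 9 mm above this point and 11 mm of the cap stand out above the board
- pocket2 (a point): centre of the floor of one round pocket of the white board; the pocket is 40 mm across and 7 mm deep, its floor 5 mm above the bench; a seated cap's centre is 9 mm above this point and 11 mm of the cap stand out above the board
- pocket3 (a point): centre of the floor of one round pocket of the white board; the pocket is 40 mm across and 7 mm deep, its floor 5 mm above the bench; a seated cap's centre is 9 mm above this point and 11 mm of the cap stand out above the board
- pocket4 (a point): centre of the floor of one round pocket of the white board; the pocket is 40 mm across and 7 mm deep, its floor 5 mm above the bench; a seated cap's centre is 9 mm above this point and 11 mm of the cap stand out above the board
- pocket5 (a point): centre of the floor of one round pocket of the white board; the pocket is 40 mm across and 7 mm deep, its floor 5 mm above the bench; a seated cap's centre is 9 mm above this point and 11 mm of the cap stand out above the board
- cap0: blue eight-sided screw cap, 10 g: a cup 36 mm across its corners, 33 mm across its flats, 18 mm tall, closed at one end (its top), open at the other (its rim), with a white disc inside. Origin at its centre, at mid-height; +z points out of the closed top: z up means rim down, z down means open side up. Let go gently on its edge it stands on a flat. None at the start means that it is absent
- cap1: another blue eight-sided screw cap just like cap0 (same size, origin and axes); None at the start means that it is absent
- cap2: another blue eight-sided screw cap just like cap0 (same size, origin and axes); None at the start means that it is absent
- cap3: another blue eight-sided screw cap just like cap0 (same size, origin and axes); None at the start means that it is absent
- cap4: another blue eight-sided screw cap just like cap0 (same size, origin and axes); None at the start means that it is absent
- pot_a: bystander: white pot with a blue cap, 50 mm across, 88 mm tall, origin under its centre
- pot_b: bystander: a second pot like pot_a
- jar: bystander: white and blue ceramic jar, 110 mm across, 165 mm tall, origin under its centre
- labels: bystander: roll of paper labels lying flat, 68 mm across, 24 mm tall, origin under its centre

How it is judged:
By the outcome, as a careful person would: the job done as asked, in the order asked, and still so for the second after the job is handed in, with the robot touching nothing.
Of cap0, cap1, cap2, cap3, cap4 only 3 to 4 are there at a start; the rules pass over those that are not, and their reading is None.
At some moment in a run one of cap0, cap1, cap2, cap3, cap4 may be knocked a few centimetres aside while the robot is not near it.
It also fails if it takes over 210 s, if anything falls off the work surface, if the arm or the gripper's body presses on something with over 40 N, if the wrist force passes 120 N, or if a joint passes its speed limit or range.

ROBOT

A 7-joint arm with a two-finger parallel gripper is mounted at the origin on the work surface. World frame = base frame: x ahead of the robot, y to its left, z up, the work surface at z = 0. Lengths are in m, angles in rad, forces in N, time in s.
With the tool pointing down it reaches from about 0.425 to 0.8 m from the base axis. Payload 8.3 kg.
Tool frame: the origin (TCP) lies between the finger pads; the fingertips stand 8 mm ahead of it and the grasp point (between the pads) lies 11 mm behind it (ctrl.finger_overhang is the distance from the TCP to the fingertips, in m); y points along the fingers, x is the direction in which the jaws open and shut, and the axes are right-handed (so a half turn about y gives the same grasp; the last joint's range is limited). The gripper opens to 85 mm and grips with 20 to 120 N. Pads are 22 mm wide; open, the fingers measure 114 mm over their backs; the gripper's body (76 mm by 85 mm) begins 54 mm behind the grasp point. The pads swing forward as they close: fully open they stand 13 mm farther back than shut.
Start: joints at [-1.255, 0.383, 0.016, 1.37, -0.006, 1.388, -0.046], TCP at [0.231, 0.581, 0.21] pointing down, gripper open.
Joint ranges: [-2.95, 2.95], [-0.25, 2.06], [-1.52, 1.56], [0.18, 2.33], [-1.44, 4.58], [0.02, 2.06], [-3.01, 3.01]. Speed limits (rad/s): [2.39, 2.39, 3.01, 3.01, 3.14, 3.14, 3.14].

INTERFACE

Orientations are given as a 3x3 rotation matrix whose columns are the frame's x, y, z axes.
In Python, from workcell import ctrl gives the robot as it stands.
- The arm moves only by the tool play_rows, never from a script. Its argument "increments" is a list that holds one entry, the list of rows, each a list of 7 numbers: the opening, from 0 (shut) to 1 (fully open), then the shift along the tool's x, y, z in mm, then the turn, a rotation vector about the tool's x, y, z in degrees. In form: [[[claw, dx, dy, dz, ax, ay, az], ...]]. A call has 1 to 12 rows; each row is the pose to reach, as a shift and turn from the pose measured when the call began, along the tool's axes at that moment; what a row does not reach only later rows make up. A row lasts 1/10 s, in which the tool goes at most 50 mm and 8.59 degrees, less where a joint would pass 70% of its speed; a pose out of reach is approached as far as the arm can. A call with a gripper value outside its range is refused whole. The fingers move at their own pace and stop on an object; the grip force is fixed at half the most. Time passes only in rows, so rows that repeat a pose let the fingers close. It gives the time, the measured TCP pose, the force and the opening at its end, in the units of the state.
- ctrl.read_state(): the state, without advancing time (a new reading comes with each control period).
- ctrl.get_image(name): name is "scene" or "top"; returns a dict with "color" (400x640x3 uint8, blue, green, red), "mtx" (3x3 intrinsics, pixels), "extrinsics" (4x4, takes a point from camera to world coordinates). Camera axes: x right, y down, z forward; pixel columns grow to the right and rows downward; lengths in m; the calibration is good to about 2 mm. A picture is of the moment at which its call begins. There is no depth.
- ctrl.hand_in(): hands the job in, once; it reports no verdict.
The state is a dict: "t": time; "joint_pos": joint angles; "qvel": joint speeds; "joint_torque": joint torques, N m; "ee_pos": TCP position; "orientation": TCP orientation; "contact_force": force on the tool from outside, world axes, zero at the start; "wrist_torque": the same for the moment, N m; "grip_width": opening from 0.0 (shut) to 1.0 (fully open).
Only numpy, scipy, OpenCV 4.12 (cv2) and the standard library are available. Lean on these libraries where they do the work, as an engineer would, in place of code of your own. Each camera call takes 0.05 s, during which the arm holds its last target. There are 200 camera calls.

## Working session

There is one attempt and no reset: what is moved stays moved. The work goes in short steps, Python scripts to look and compute and a tool call to move; the robot and the scene stay as the last step left them, time stands still between calls to the robot, and variables do not carry over. Pictures are saved under pics/ and viewed, about 12 in all and at most 16, crops included, and the job is handed in when it is done.

Besides the shell and the picture viewer there is one more tool, called after "Emit:" as name(argument=value, ...) on one line, values as JSON. play_rows: Moves the arm, as the interface text tells. Its arguments: {"type":"object","properties":{"increments":{"type":"array","items":{"type":"array","items":{"type":"array","items":{"type":"number"}}}}},"required":["increments"]}

```bash
ls; mkdir -p pics; python3 - <<'E'
from workcell import ctrl
import cv2,numpy as np
s=ctrl.read_state()
for k,v in s.items(): print(k,np.round(v,4).tolist())
for n in("scene","top"):
    i=ctrl.get_image(n); cv2.imwrite(f"pics/{n}0.png",i["color"]); print(n,i["mtx"].tolist(),np.round(i["extrinsics"],4).tolist())
E
```

```text
pics
t 0.0
joint_pos [-1.2549, 0.3842, 0.0164, 1.3712, -0.0063, 1.3882, -0.0465]
qvel [-0.0001, 0.0003, 0.004, 0.0012, 0.0016, -0.0005, 0.002]
joint_torque [-0.001, -62.7612, 0.8438, -37.1822, 0.0166, 0.0146, 0.0]
ee_pos [0.2309, 0.5802, 0.2094]
orientation [[0.3697, -0.0007, -0.9291], [0.9291, -0.0018, 0.3697], [-0.0019, -1.0, -0.0]]
contact_force [1.2733, 0.2245, -1.184]
wrist_torque [0.0195, 0.0003, -0.0127]
grip_width 1.0026
scene [[466.21308730569916, 0.0, 319.21491131261035], [0.0, 466.21308730569916, 193.99335086405156], [0.0, 0.0, 1.0]] [[0.0108, 0.849, -0.5282, 1.1411], [0.9999, -0.0139, -0.0018, 0.0471], [-0.0088, -0.5281, -0.8491, 0.9392], [0.0, 0.0, 0.0, 1.0]]
top [[471.87149813799596, 0.0, 320.0495462032989], [0.0, 471.87149813799596, 205.70008237584986], [0.0, 0.0, 1.0]] [[-0.03, -0.998, 0.0549, 0.5202], [-0.9993, 0.0312, 0.0208, 0.0234], [-0.0225, -0.0543, -0.9983, 1.3155], [0.0, 0.0, 0.0, 1.0]]
```

View pics/scene0.png

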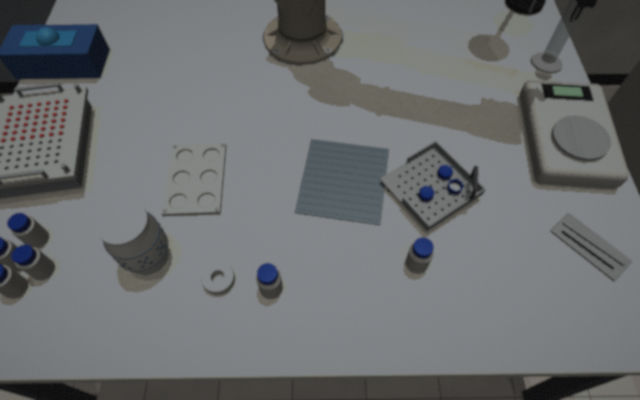

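View pics/top0.png

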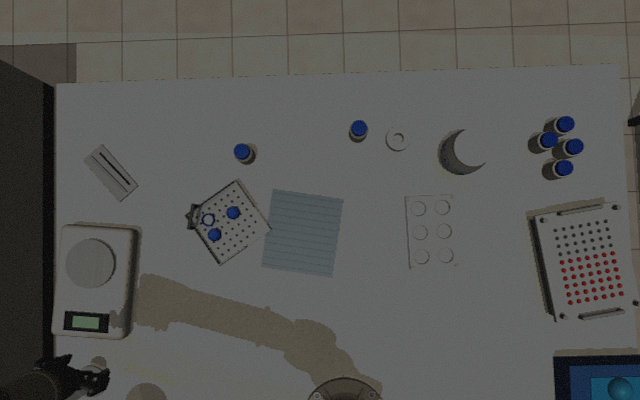

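The scene view shows the tray at about (433,187) with three caps, one of them open side up. The mat is at (345,180) and the board at (195,180). In the top view the tray is at (230,222), with its notch at (270,228) and handle at (192,214). The board is at (432,231). I'll enlarge both for measuring.

```bash
cat > h.py <<'E'
from workcell import ctrl
import cv2,numpy as np
from scipy.spatial.transform import Rotation as R
def shot(n):
    i=ctrl.get_image(n); return i["color"],i["mtx"],i["extrinsics"]
def world(px,z,K,E):
    d=E[:3,:3]@np.linalg.inv(K)@np.array([px[0],px[1],1.]); o=E[:3,3]
    return o+d*(z-o[2])/d[2]
def pix(p,K,E):
    c=np.linalg.inv(E)@np.append(p,1.); q=K@c[:3]; return q[:2]/q[2]
def bright(im,g=2.2): return cv2.convertScaleAbs(im,alpha=g)
def crop(im,x,y,w,h,s): return cv2.resize(bright(im[y:y+h,x:x+w]),None,fx=s,fy=s,interpolation=cv2.INTER_CUBIC)
def rows(p,Rt):
    """shift (mm, tool axes) and turn (deg) from the present pose to TCP p, orientation Rt"""
    s=ctrl.read_state(); R0=np.array(s["orientation"]); d=R0.T@(np.array(p)-s["ee_pos"])*1000
    r=np.degrees(R.from_matrix(R0.T@Rt).as_rotvec()); return np.round(d,1).tolist(),np.round(r,1).tolist()
def ori(jaw,tilt=0,az=0):
    """jaw: world angle (deg) of tool x; tool y down, then turned by tilt about tool x"""
    a=np.radians(jaw); x=np.array([np.cos(a),np.sin(a),0]); y=np.array([0,0,-1.]); M=np.c_[x,y,np.cross(x,y)]
    return M@R.from_euler('x',tilt,degrees=True).as_matrix()
E
python3 - <<'E'
from h import *
a=cv2.imread("pics/top0.png"); 
c1=crop(a,175,165,180,120,4.4); c2=crop(a,395,180,75,100,5.5)
cv2.imwrite("pics/c1.png",c1); cv2.imwrite("pics/c2.png",c2); print(c1.shape,c2.shape)
E
```

```text
(528, 792, 3) (550, 412, 3)
```

View pics/c1.png

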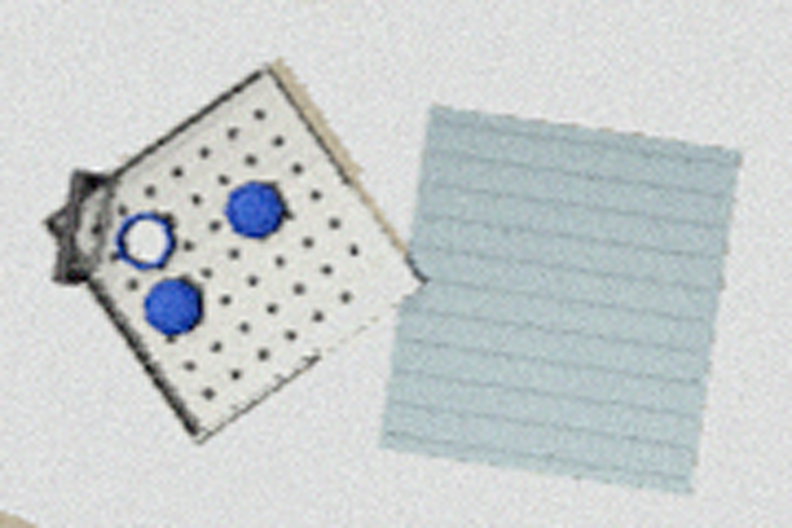

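View pics/c2.png

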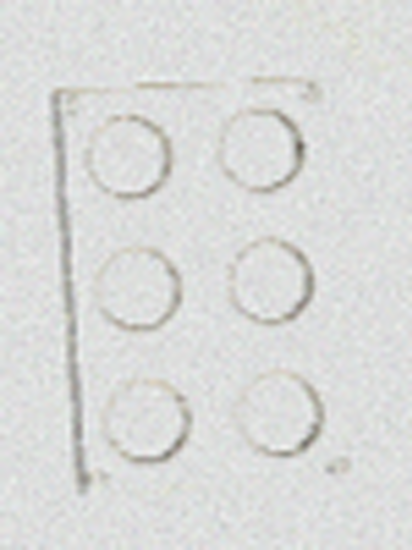

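The tray's side corners are at (272,66) and (200,438) in the crop, the notch is at (425,282), and the handle is at about (72,230). It holds three caps. The six pockets are clear, so I'll turn these pixels into positions.

```bash
python3 - <<'E'
from h import *
_,K,E=shot("top")
f=lambda u,v,z:world((175+(u+.5)/4.4-.5,165+(v+.5)/4.4-.5),z,K,E)
L=f(272,66,.043);Rr=f(200,438,.043);N=f(425,282,.021);H=f(72,230,.077)
m=(L+Rr)/2
print("L",L,"R",Rr,"diag",np.linalg.norm((L-Rr)[:2]),"mid",m,"N",N,"dist",np.linalg.norm((N-m)[:2]),"H",H,np.linalg.norm((H-m)[:2]))
x=(Rr-L)[:2];
yv=(m-N)[:2];print("y ang from diag",np.degrees(np.arctan2(x[1],x[0])),"+-90; from notch",np.degrees(np.arctan2(yv[1],yv[0])),"from handle",np.degrees(np.arctan2(*(H-m)[1::-1])))
P=np.array([world((395+(u+.5)/5.5-.5,180+(v+.5)/5.5-.5),.012,K,E)[:2] for u,v in[(129,157),(262,150),(139,289),(271,281),(148,420),(281,413)]])
G=np.array([(j*.066,i*.066) for i in range(3) for j in range(2)])-[.033,.066]
c=P.mean(0);U,S,V=np.linalg.svd(G.T@(P-c)); M=U@V; Q=G@M+c
print("board c",c,"pockets",np.round(Q,4).tolist(),"res mm",np.round((P-Q)*1e3,1).tolist())
print("mat", [np.round(f(u,v,.003)[:2],3).tolist() for u,v in[(430,104),(742,152),(692,492),(380,447)]])
print(rows([H[0],H[1],.15],ori(90)))
E
```

```text
L [0.66836636 0.27518061 0.043     ] R [0.44087576 0.32411826 0.043     ] diag 0.23269479586582556 mid [0.55462106 0.29964943 0.043     ] N [0.53236719 0.18640583 0.021     ] dist 0.11540947665588734 H [0.56941948 0.39100417 0.077     ] 0.09254556860564025
y ang from diag 167.85957912486091 +-90; from notch 78.88228760549683 from handle 80.79866620769417
board c [ 0.51185212 -0.25410102] pockets [[0.5769, -0.2193], [0.5788, -0.2852], [0.5109, -0.2211], [0.5128, -0.2871], [0.445, -0.223], [0.4468, -0.2889]] res mm [[-0.1, 0.2], [-0.5, -0.1], [-0.2, -0.2], [-0.0, 0.1], [0.6, -0.1], [0.3, -0.0]]
mat [[0.645, 0.183], [0.609, -0.014], [0.396, 0.024], [0.429, 0.22]]
([-50.6, 59.7, -384.5], [-0.0, -21.7, -0.1])
```

```bash
python3 - <<'E'
from h import *
print(rows([.570,.389,.13],ori(79)))
E
```

```text
([-52.3, 79.7, -385.8], [-0.0, -10.7, -0.1])
```

Emit:
play_rows(increments=[[[1,-6,4,-45,0,-1.3,0],[1,-13,8,-92,0,-2.6,0],[1,-19,15,-140,0,-4,0],[1,-26,25,-190,0,-5.5,0],[1,-33,35,-240,0,-7,0],[1,-40,48,-290,0,-8.5,0],[1,-47,60,-338,0,-10,0],[1,-52,75,-380,0,-10.7,0],[1,-52,80,-386,0,-10.7,0],[1,-52,80,-386,0,-10.7,0],[1,-52,80,-386,0,-10.7,0],[1,-52,80,-386,0,-10.7,0]]])

```text
t: 1.35
ee_pos: [0.5688, 0.3914, 0.1304]
orientation: [[0.188, -0.001, -0.982], [0.982, 0.0, 0.188], [-0.0, -1.0, 0.001]]
contact_force: [0.3, 0.6, -0.5]
grip_width: 1.003
```

```bash
python3 - <<'E'
from h import *
s=ctrl.read_state();print(s["t"],s["ee_pos"],s["joint_pos"],rows([.570,.389,.066],ori(79)))
a,K,E=shot("top");b,K2,E2=shot("scene")
cv2.imwrite("pics/c3.png",np.hstack([crop(a,160,160,120,120,3.3),crop(b,370,110,120,120,3.3)]))
E
```

```text
1.35 [0.56880896 0.39135849 0.13039539] [-0.72795808  0.57070282  0.12425568  1.27970138 -0.07015578  1.29583285
  0.777685  ] ([-2.1, 64.4, -1.7], [-0.0, 0.2, -0.0])
```

View pics/c3.png

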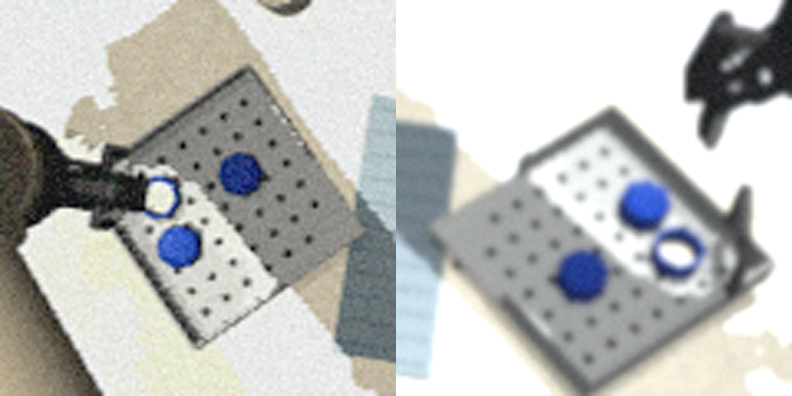

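The fingers hang over the bar with room on both sides. I'll go down and close, then tip.

Emit:
play_rows(increments=[[[1,-2,25,-1,0,0,0],[1,-2,50,-1,0,0,0],[1,-2,64,-1,0,0,0],[1,-2,64,-1,0,0,0],[1,-2,64,-1,0,0,0],[0,-2,64,-1,0,0,0],[0,-2,64,-1,0,0,0],[0,-2,64,-1,0,0,0],[0,-2,64,-1,0,0,0],[0,-2,64,-1,0,0,0],[0,-2,64,-1,0,0,0],[0,-2,64,-1,0,0,0]]])

```text
t: 2.65
ee_pos: [0.5697, 0.3888, 0.0665]
orientation: [[0.188, -0.0, -0.982], [0.982, -0.0, 0.188], [-0.0, -1.0, 0.0]]
contact_force: [-0.3, -0.2, -0.6]
grip_width: -0.0
```

Emit:
play_rows(increments=[[[0,-3.5,-8,0,0,0,0],[0,-7.4,-16,0,0,0,0],[0,-11.5,-23.5,0,0,0,0],[0,-16,-31,0,0,0,0],[0,-16,-31,0,0,0,0],[0,-16,-31,0,0,0,0]]])

```text
t: 3.25
ee_pos: [0.5669, 0.3731, 0.098]
orientation: [[0.189, 0.0, -0.982], [0.982, 0.0, 0.189], [0.001, -1.0, -0.0]]
contact_force: [0.0, 0.0, -0.4]
grip_width: -0.001
```

```bash
python3 - <<'E'
from h import *
s=ctrl.read_state();print(s["t"],s["ee_pos"],s["contact_force"],s["grip_width"])
a,K,E=shot("top");b,K2,E2=shot("scene")
cv2.imwrite("pics/c4.png",np.hstack([crop(a,165,160,190,120,2.4),crop(b,300,110,140,120,2.4)]))
E
```

```text
3.25 [0.56692444 0.37305069 0.09804603] [ 0.04663491  0.02704567 -0.36279268] -0.0014718673723306045
```

View pics/c4.png

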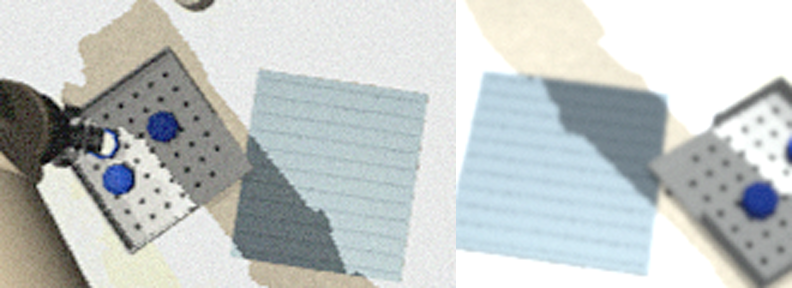

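The grip closed to 0, so the fingers missed the bar and the tray has not moved. I'll check the handle position in both views.

```bash
python3 - <<'E'
from h import *
a,K,E=shot("top");b,K2,E2=shot("scene")
for p in [(.570,.389,.077),(.5669,.373,.09),(.5669,.373,.15)]: print(p,pix(p,K,E),pix(p,K2,E2))
a0=cv2.imread("pics/top0.png");b0=cv2.imread("pics/scene0.png")
c1=crop(a0,180,195,50,45,7.5);c2=crop(b0,440,150,55,45,7.5)
def mk(c,q,x,y): cv2.drawMarker(c,(int((q[0]-x)*7.5+3),int((q[1]-y)*7.5+3)),(0,0,255),0,14,1)
mk(c1,pix((.570,.389,.077),K,E),180,195);mk(c2,pix((.570,.389,.077),K2,E2),440,150)
cv2.imwrite("pics/c5.png",np.hstack([c1,c2]))
E
```

```text
(0.57, 0.389, 0.077) [191.72772376 216.64351466] [474.10304287 178.52433159]
(0.5669, 0.373, 0.09) [196.36663438 217.48636653] [468.16829422 174.15859727]
(0.5669, 0.373, 0.15) [189.51001967 216.77893832] [475.71544244 157.93426878]
```

View pics/c5.png

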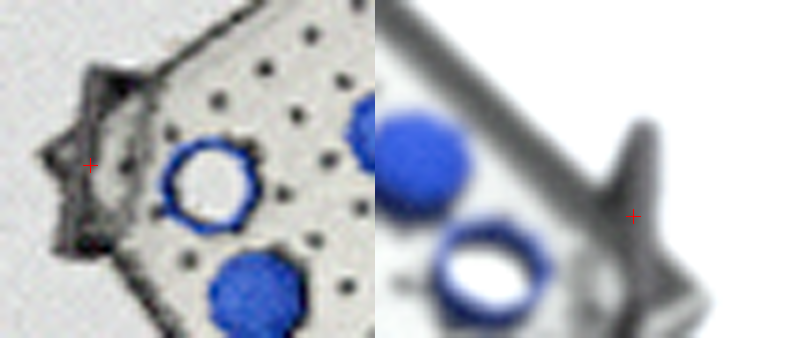

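```bash
python3 - <<'E'
from h import *
a,K,E=shot("top");b,K2,E2=shot("scene")
s=ctrl.read_state();p=s["ee_pos"]
x0,y0=180,185;x1,y1=430,130
c1=crop(a,x0,y0,60,60,6);c2=crop(b,x1,y1,70,60,6)
for dz,col in((-.008,(0,0,255)),(.011,(0,255,0)),(.06,(255,0,255))):
    q=p+[0,0,dz]
    for c,KK,EE,x,y in((c1,K,E,x0,y0),(c2,K2,E2,x1,y1)):
        u=pix(q,KK,EE); print(dz,u); cv2.drawMarker(c,(int((u[0]-x)*6+3),int((u[1]-y)*6+3)),col,0,14,1)
cv2.imwrite("pics/c6.png",np.hstack([c1,c2]))
E
```

```text
-0.008 [196.39547008 217.66308979]
-0.008 [468.11169346 174.23404684]
0.011 [194.29941321 217.44954211]
0.011 [470.41582937 169.28003813]
0.06 [188.57914426 216.86675729]
0.06 [476.71286156 155.74110055]
```

View pics/c6.png

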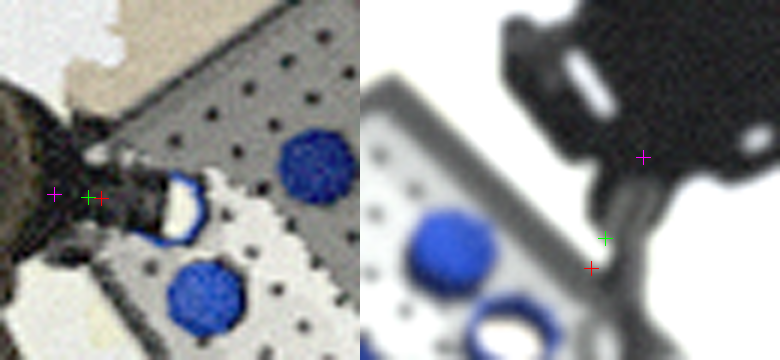

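In the scene view the fingertips look higher than I assumed. I'll check the overhang and retry lower with the jaws only partly open, so the outer finger clears the rim.

```bash
python3 - <<'E'
from h import *
print(ctrl.finger_overhang, [x for x in dir(ctrl) if x[0]!='_'], rows([.570,.390,.056],ori(79)))
E
```

```text
0.008 ['PlanningError', 'finger_overhang', 'get_image', 'hand_in', 'read_state'] ([17.2, 41.1, -0.3], [-0.0, 0.2, -0.0])
```

Emit:
play_rows(increments=[[[0.45,8,-20,0,0,0,0],[0.45,17,-20,0,0,0,0],[0.45,17,-20,0,0,0,0],[0.45,17,-20,0,0,0,0],[0.45,17,-10,0,0,0,0],[0.45,17,10,0,0,0,0],[0.45,17,30,0,0,0,0],[0.45,17,41,0,0,0,0],[0.45,17,41,0,0,0,0],[0.45,17,41,0,0,0,0]]])

```text
t: 4.55
ee_pos: [0.5698, 0.3897, 0.0562]
orientation: [[0.188, -0.001, -0.982], [0.982, -0.001, 0.188], [-0.001, -1.0, 0.001]]
contact_force: [0.1, -0.5, 0.4]
grip_width: 0.45
```

Emit:
play_rows(increments=[[[0,0,0,0,0,0,0],[0,0,0,0,0,0,0],[0,0,0,0,0,0,0],[0,0,0,0,0,0,0],[0,0,0,0,0,0,0]]])

```text
t: 5.05
ee_pos: [0.5705, 0.3904, 0.0575]
orientation: [[0.188, 0.001, -0.982], [0.982, 0.001, 0.188], [0.001, -1.0, -0.001]]
contact_force: [0.3, 1.0, 5.5]
grip_width: 0.058
```

The width is 0.058 with a 5.5 N upward push, so the pads are pinching the top of the bar. I'll go about 8 mm lower.

Emit:
play_rows(increments=[[[0.35,0,0,0,0,0,0],[0.35,0,0,0,0,0,0],[0.35,0,0,0,0,0,0],[0.35,0,3,0,0,0,0],[0.35,0,6,0,0,0,0],[0.35,0,9,0,0,0,0],[0.35,0,9,0,0,0,0],[0.35,0,9,0,0,0,0]]])

```text
t: 5.85
ee_pos: [0.5704, 0.3904, 0.0483]
orientation: [[0.188, 0.001, -0.982], [0.982, 0.001, 0.188], [0.001, -1.0, -0.001]]
contact_force: [-0.0, 0.1, 0.2]
grip_width: 0.351
```

Emit:
play_rows(increments=[[[0,0,0,0,0,0,0],[0,0,0,0,0,0,0],[0,0,0,0,0,0,0],[0,0,0,0,0,0,0],[0,0,0,0,0,0,0],[0,0,0,0,0,0,0]]])

```text
t: 6.45
ee_pos: [0.5704, 0.3904, 0.0485]
orientation: [[0.188, 0.001, -0.982], [0.982, 0.001, 0.188], [0.001, -1.0, -0.001]]
contact_force: [-1.3, -0.0, 3.3]
grip_width: 0.086
```

```bash
python3 - <<'E'
from h import *
a,K,E=shot("top");b,K2,E2=shot("scene")
s=ctrl.read_state();p=s["ee_pos"];print(s["grip_width"],p)
x1,y1=430,130
c2=crop(b,x1,y1,80,70,8)
for dz,col in((-.008,(0,0,255)),(.011,(0,255,0)),(.06,(255,0,255))):
        u=pix(p+[0,0,dz],K2,E2); cv2.drawMarker(c2,(int((u[0]-x1)*8+4),int((u[1]-y1)*8+4)),col,0,14,1)
cv2.imwrite("pics/c7.png",c2)
E
```

```text
0.08687224579609718 [0.57048181 0.39038793 0.04849978]
```

View pics/c7.png

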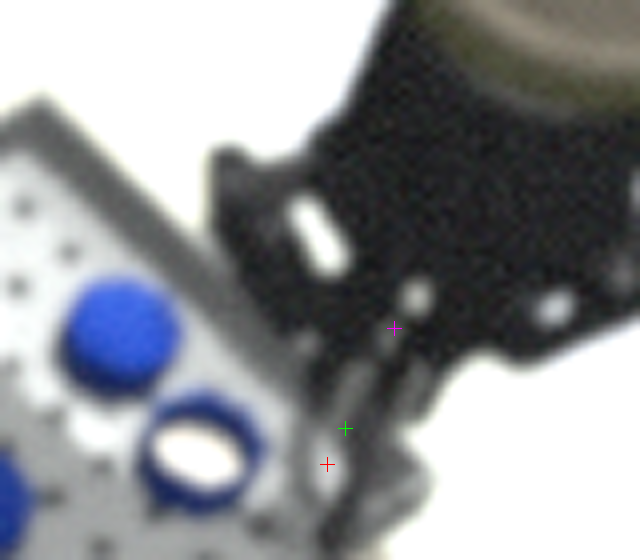

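The pads hold the bar only with their tips, which stand clearly higher than the nominal markers. I'll go another 9 mm lower.

Emit:
play_rows(increments=[[[0.35,0,0,0,0,0,0],[0.35,0,0,0,0,0,0],[0.35,0,0,0,0,0,0],[0.35,0,3,0,0,0,0],[0.35,0,6,0,0,0,0],[0.35,0,9,0,0,0,0],[0.35,0,9,0,0,0,0],[0.35,0,9,0,0,0,0]]])

```text
t: 7.35
ee_pos: [0.5704, 0.3903, 0.0393]
orientation: [[0.188, 0.001, -0.982], [0.982, 0.001, 0.188], [0.001, -1.0, -0.001]]
contact_force: [-0.0, -0.5, -0.4]
grip_width: 0.347
```

Emit:
play_rows(increments=[[[0,0,0,0,0,0,0],[0,0,0,0,0,0,0],[0,0,0,0,0,0,0],[0,0,0,0,0,0,0],[0,0,0,0,0,0,0],[0,0,0,0,0,0,0]]])

```text
t: 7.95
ee_pos: [0.5705, 0.3904, 0.0395]
orientation: [[0.188, 0.001, -0.982], [0.982, 0.001, 0.188], [0.001, -1.0, -0.001]]
contact_force: [-1.5, -0.9, 2.5]
grip_width: 0.089
```

Emit:
play_rows(increments=[[[0,-3.5,-8,0,0,0,0],[0,-7.4,-16,0,0,0,0],[0,-11.5,-23.5,0,0,0,0],[0,-16,-31,0,0,0,0],[0,-16,-31,0,0,0,0]]])

```text
t: 8.45
ee_pos: [0.5685, 0.3739, 0.0723]
orientation: [[0.189, 0.003, -0.982], [0.982, 0.002, 0.189], [0.002, -1.0, -0.003]]
contact_force: [-0.1, -0.5, -2.7]
grip_width: 0.091
```

```bash
python3 - <<'E'
from h import *
s=ctrl.read_state();print(s["t"],s["ee_pos"],s["contact_force"],s["grip_width"])
a,K,E=shot("top");b,K2,E2=shot("scene")
cv2.imwrite("pics/c8.png",np.hstack([crop(a,165,160,190,120,2.1),crop(b,300,110,190,120,2.1)]))
E
```

```text
8.45 [0.56849395 0.3738548  0.07230863] [-0.12686105 -0.51462991 -2.70608972] 0.09070938946455222
```

View pics/c8.png

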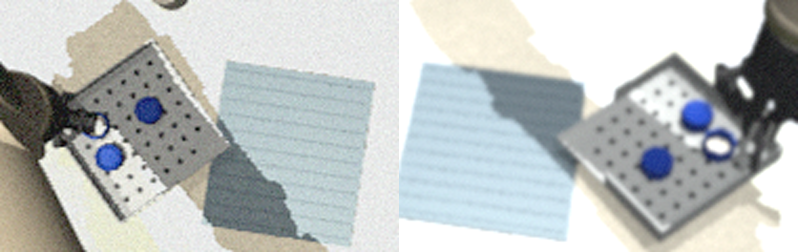

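The tray is tipped by about 10° with the foot staying in place. Now on to about 32°.

Emit:
play_rows(increments=[[[0,-5,-7.3,0,0,0,0],[0,-10,-14.4,0,0,0,0],[0,-15.5,-21,0,0,0,0],[0,-21.4,-28,0,0,0,0],[0,-27.5,-34,0,0,0,0],[0,-34,-40,0,0,0,0],[0,-40.5,-46,0,0,0,0],[0,-47,-51.5,0,0,0,0],[0,-53,-55.6,0,0,0,0],[0,-53,-55.6,0,0,0,0],[0,-53,-55.6,0,0,0,0],[0,-53,-55.6,0,0,0,0]]])

```text
t: 9.75
ee_pos: [0.5573, 0.3228, 0.126]
orientation: [[0.188, 0.001, -0.982], [0.982, 0.001, 0.188], [0.001, -1.0, -0.001]]
contact_force: [0.2, 1.0, -4.2]
grip_width: 0.087
```

```bash
cat >> h.py <<'E'
def blobs(n,z=.012,x0=150,x1=480,y0=160,y1=300):
    im,K,E=shot(n); hsv=cv2.cvtColor(im,cv2.COLOR_BGR2HSV); m=cv2.inRange(hsv,(105,150,35),(130,255,255))
    m[:y0]=0;m[y1:]=0;m[:,:x0]=0;m[:,x1:]=0
    m=cv2.morphologyEx(m,cv2.MORPH_OPEN,np.ones((2,2),np.uint8))
    cs,_=cv2.findContours(m,cv2.RETR_EXTERNAL,cv2.CHAIN_APPROX_NONE); out=[]
    for c in cs:
        if cv2.contourArea(c)<20: continue
        x,y,w,h=cv2.boundingRect(c); (u,v),r=cv2.minEnclosingCircle(c); fill=(m[y:y+h,x:x+w]>0).mean()
        out.append((np.round(world((u,v),z,K,E),4).tolist(),(round(u,1),round(v,1)),round(r,1),(w,h),round(fill,2)))
    return out
E
python3 - <<'E'
from h import *
s=ctrl.read_state();print(s["t"],s["ee_pos"],s["contact_force"],s["grip_width"])
for o in blobs("top"):print(o)
for o in blobs("scene",.012,290,490,110,240):print(o)
a,K,E=shot("top");b,K2,E2=shot("scene")
cv2.imwrite("pics/c9.png",np.hstack([crop(a,165,160,190,120,2.1),crop(b,300,110,190,120,2.1)]))
E
```

```text
9.75 [0.55725339 0.32277403 0.12601023] [ 0.16935337  0.99510664 -4.22269563] 0.087431003606647
([0.5354, 0.0426, 0.012], (323.6, 226.1), 6.0, (12, 12), np.float64(0.77))
([0.5382, 0.0466, 0.012], (319.7, 184.6), 6.5, (13, 13), np.float64(0.79))
```

View pics/c9.png

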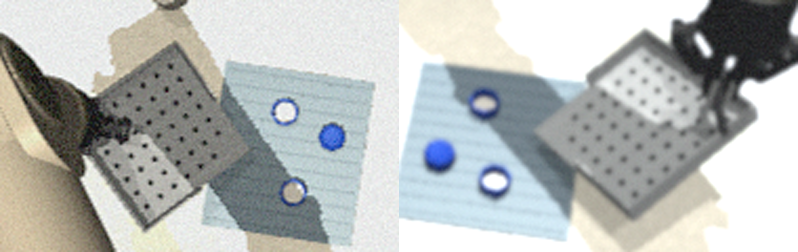

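All three caps are on the mat: two open side up at about (285,110) and (293,191) in the left half, one rim down at (332,137). The tray is empty, so I'll lower it back.

Emit:
play_rows(increments=[[[0,6,4,0,0,0,0],[0,13,9.5,0,0,0,0],[0,19,15.3,0,0,0,0],[0,25.5,21.5,0,0,0,0],[0,31.6,27.7,0,0,0,0],[0,37.5,34.5,0,0,0,0],[0,43,41.2,0,0,0,0],[0,48,48,0,0,0,0],[0,53,55.6,0,0,0,0],[0,57.5,63,0,0,0,0],[0,61.6,70.8,0,0,0,0],[0,65,78.5,0,0,0,0]]])

```text
t: 11.15
ee_pos: [0.5698, 0.3872, 0.0471]
orientation: [[0.188, 0.001, -0.982], [0.982, 0.002, 0.188], [0.002, -1.0, -0.001]]
contact_force: [-0.9, 0.3, 0.7]
grip_width: 0.088
```

Emit:
play_rows(increments=[[[0,1.5,4,0,0,0,0],[0,3,7,0,0,0,0],[0,3,8,0,0,0,0],[0,3,8,0,0,0,0],[0.35,3,8,0,0,0,0],[0.35,3,8,0,0,0,0],[0.35,3,8,0,0,0,0],[0.35,3,8,0,0,0,0]]])

```text
t: 11.95
ee_pos: [0.5704, 0.3901, 0.039]
orientation: [[0.188, 0.001, -0.982], [0.982, 0.002, 0.188], [0.002, -1.0, -0.001]]
contact_force: [0.5, 0.3, -0.4]
grip_width: 0.35
```

Emit:
play_rows(increments=[[[0.35,0,-15,0,0,0,0],[0.35,0,-40,0,0,0,0],[0.35,0,-80,0,0,0,0],[0.35,0,-110,0,0,0,0],[0.35,0,-110,0,0,0,0]]])

```text
t: 12.45
ee_pos: [0.5731, 0.3916, 0.1567]
orientation: [[0.188, 0.01, -0.982], [0.982, 0.008, 0.188], [0.01, -1.0, -0.008]]
contact_force: [0.0, 0.9, 1.1]
grip_width: 0.349
```

```bash
cat >> h.py <<'E'
def caps(z=.012,x0=150,x1=480,y0=165,y1=290,verbose=True):
    """blobs in top view incl. dark/shadowed blue, by blueness ratio"""
    im,K,E=shot("top"); f=cv2.GaussianBlur(im,(3,3),0).astype(float); b,g,r=f[...,0],f[...,1],f[...,2]
    m=((b-r>18)&(b>1.6*r)&(b>1.35*g)).astype(np.uint8)*255
    m[:y0]=0;m[y1:]=0;m[:,:x0]=0;m[:,x1:]=0
    cs,_=cv2.findContours(m,cv2.RETR_EXTERNAL,cv2.CHAIN_APPROX_NONE)
    for c in cs:
        if cv2.contourArea(c)<30: continue
        x,y,w,h=cv2.boundingRect(c);(u,v),rad=cv2.minEnclosingCircle(c); k=np.zeros_like(m);cv2.drawContours(k,[c],-1,255,-1)
        d=cv2.distanceTransform(k,cv2.DIST_L2,3); cen=im[d>.6*d.max()].mean(0).round()
        print(np.round(world((u,v),z,K,E),4).tolist(),(round(u,1),round(v,1)),"r",round(rad,1),(w,h),"centre bgr",cen.tolist())
E
python3 - <<'E'
from h import *
s=ctrl.read_state();print(s["t"],s["ee_pos"],s["contact_force"],s["grip_width"])
caps(z=.021)
a,K,E=shot("top");b,K2,E2=shot("scene")
cv2.imwrite("pics/c10.png",np.hstack([crop(a,165,160,190,120,2.1),crop(b,300,110,190,120,2.1)]))
E
```

```text
12.45 [0.57305203 0.39156374 0.15672891] [0.03083753 0.88453712 1.11837028] 0.34927616639856324
[0.5383, 0.045, 0.021] (322.6, 225.0) r 6.2 (12, 13) centre bgr [100.0, 51.0, 33.0]
```

View pics/c10.png

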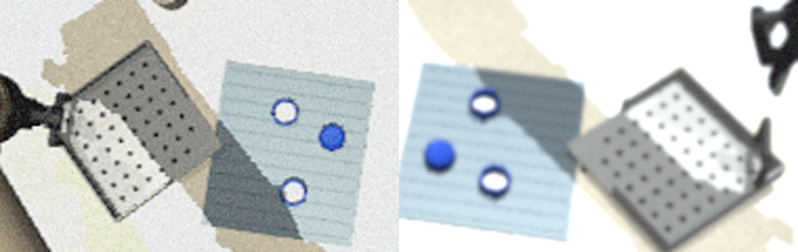

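The tray is flat again. Caps are on the mat at left-half pixels (285,110) open, (293,191) open and (332,137) rim down. I've used 12 views, so from here I'll work from numbers. I need a ring detector and a triangulation of the bar height.

```bash
cat >> h.py <<'E'
def caps2(z=.021,x0=150,x1=480,y0=165,y1=290,name="top"):
    im,K,E=shot(name); f=cv2.GaussianBlur(im,(3,3),0).astype(float); b,r=f[...,0],f[...,2]
    m=((b-r>26)&(b>1.5*r)).astype(np.uint8)*255
    m[:y0]=0;m[y1:]=0;m[:,:x0]=0;m[:,x1:]=0; m=cv2.morphologyEx(m,cv2.MORPH_CLOSE,np.ones((3,3),np.uint8))
    cs,_=cv2.findContours(m,cv2.RETR_EXTERNAL,cv2.CHAIN_APPROX_NONE); out=[]
    for c in cs:
        if len(c)<12: continue
        x,y,w,h=cv2.boundingRect(c);(u,v),rad=cv2.minEnclosingCircle(c)
        cen=im[int(v)-1:int(v)+3,int(u)-1:int(u)+3].reshape(-1,3).mean(0).round()
        p=world((x+w/2-.5,y+h/2-.5),z,K,E); out.append(p)
        print(np.round(p,4).tolist(),(round(u,1),round(v,1)),"r",round(rad,1),(w,h),"OPEN" if cen[2]>60 else "closed",cen.tolist())
    return out
E
python3 - <<'E'
from h import *
C=caps2()
_,K,E=shot("top");_,K2,E2=shot("scene")
P1=K@np.linalg.inv(E)[:3];P2=K2@np.linalg.inv(E2)[:3]
q=cv2.triangulatePoints(P1,P2,np.array([191.5,216.3]),np.array([475.7,178.]));print("bar",(q[:3]/q[3]).ravel())
print(rows([.5383,.045,.11],ori(79)))
E
```

```text
[0.4551, 0.0984, 0.021] (304.0, 255.0) r 5.0 (11, 3) OPEN [91.0, 80.0, 76.0]
[0.477, 0.0991, 0.021] (303.5, 249.5) r 5.7 (12, 7) OPEN [106.0, 106.0, 106.0]
[0.5383, 0.0452, 0.021] (322.6, 225.0) r 6.2 (12, 13) closed [100.0, 51.0, 34.0]
[0.5608, 0.1078, 0.021] (299.5, 216.5) r 4.5 (10, 4) OPEN [98.0, 92.0, 89.0]
[0.5841, 0.1071, 0.021] (299.5, 209.5) r 4.7 (10, 5) OPEN [98.0, 92.0, 90.0]
bar [0.57101536 0.38997582 0.08045576]
([-344.2, 37.7, -34.0], [-0.0, 0.2, -0.0])
```

Emit:
play_rows(increments=[[[0.6,-45,0,-5,0,0,0],[0.6,-95,0,-10,0,0,0],[0.6,-145,0,-15,0,0,0],[0.6,-195,5,-20,0,0,0],[0.6,-245,12,-25,0,0,0],[0.6,-295,25,-30,0,0,0],[0.6,-335,40,-34,0,0,0],[0.6,-344,55,-34,0,0,0],[0.6,-344,70,-34,0,0,0],[0.6,-344,80,-34,0,0,0],[0.6,-344,80,-34,0,0,0],[0.6,-344,80,-34,0,0,0]]])

```text
t: 13.95
ee_pos: [0.5383, 0.0458, 0.0677]
orientation: [[0.187, -0.001, -0.982], [0.982, 0.0, 0.187], [-0.0, -1.0, 0.001]]
contact_force: [0.7, 0.3, 0.1]
grip_width: 0.602
```

```bash
python3 - <<'E'
from h import *
print(rows([.5383,.045,.03],ori(79)))
a,K,E=shot("top");b,K2,E2=shot("scene")
s=ctrl.read_state();p=s["ee_pos"];print(p,s["grip_width"],s["contact_force"])
x1,y1=290,110;x0,y0=285,185
c1=crop(a,x0,y0,60,60,6);c2=crop(b,x1,y1,70,60,6)
X=np.array(s["orientation"])[:,0]
for q,col in((p+[0,0,-.008],(0,0,255)),(p+[0,0,.003]+X*.0255,(0,255,0)),(p+[0,0,.003]-X*.0255,(0,255,0)),(np.array([.5383,.045,.021]),(255,0,255))):
    for c,KK,EE,x,y in((c1,K,E,x0,y0),(c2,K2,E2,x1,y1)):
        u=pix(q,KK,EE); cv2.drawMarker(c,(int((u[0]-x)*6+3),int((u[1]-y)*6+3)),col,0,14,1)
cv2.imwrite("pics/c11.png",np.hstack([c1,c2]))
E
```

```text
([-0.8, 37.7, -0.2], [-0.1, 0.2, -0.0])
[0.53886627 0.04577302 0.06835969] 0.6040000530430367 [-0.35594218 -0.30618988  0.01633851]
```

View pics/c11.png

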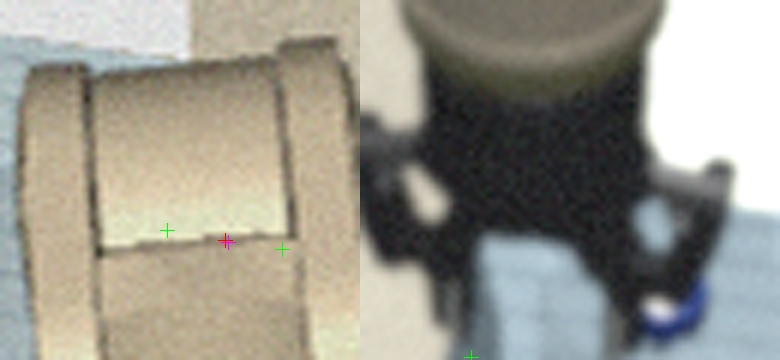

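Emit:
play_rows(increments=[[[0.6,-1,20,0,0,0,0],[0.6,-1,40,0,0,0,0],[0.6,-1,50,0,0,0,0],[0.6,-1,50,0,0,0,0],[0.6,-1,50,0,0,0,0]]])

```text
t: 14.55
ee_pos: [0.5392, 0.0449, 0.0191]
orientation: [[0.187, 0.001, -0.982], [0.982, 0.0, 0.187], [0.001, -1.0, -0.001]]
contact_force: [-0.0, -0.4, 0.4]
grip_width: 0.6
```

Emit:
play_rows(increments=[[[0.25,0,0,0,0,0,0],[0.25,0,0,0,0,0,0],[0.25,0,0,0,0,0,0],[0.25,0,0,0,0,0,0],[0.25,0,0,0,0,0,0]]])

```text
t: 15.05
ee_pos: [0.5392, 0.0449, 0.0192]
orientation: [[0.187, 0.001, -0.982], [0.982, 0.0, 0.187], [0.001, -1.0, -0.001]]
contact_force: [0.7, -0.0, -0.8]
grip_width: 0.25
```

It missed over the top, so the tips really are higher than nominal. Lower by 9 mm.

Emit:
play_rows(increments=[[[0.6,0,0,0,0,0,0],[0.6,0,0,0,0,0,0],[0.6,0,0,0,0,0,0],[0.6,0,4,0,0,0,0],[0.6,0,9,0,0,0,0],[0.6,0,9,0,0,0,0],[0.6,0,9,0,0,0,0]]])

```text
t: 15.75
ee_pos: [0.539, 0.0449, 0.0099]
orientation: [[0.187, 0.001, -0.982], [0.982, 0.0, 0.187], [0.0, -1.0, -0.001]]
contact_force: [1.1, 0.9, 0.3]
grip_width: 0.601
```

Emit:
play_rows(increments=[[[0.25,0,0,0,0,0,0],[0.25,0,0,0,0,0,0],[0.25,0,0,0,0,0,0],[0.25,0,0,0,0,0,0],[0.25,0,0,0,0,0,0]]])

```text
t: 16.25
ee_pos: [0.539, 0.0449, 0.0099]
orientation: [[0.187, 0.001, -0.982], [0.982, 0.0, 0.187], [0.0, -1.0, -0.001]]
contact_force: [-0.1, -0.5, -0.3]
grip_width: 0.245
```

```bash
python3 - <<'E'
from h import *
b,K,E=shot("scene")
s=ctrl.read_state();p=s["ee_pos"];x1,y1=290,120
c2=crop(b,x1,y1,90,70,8)
for q,col in((p+[0,0,-.008],(0,0,255)),(np.array([.5383,.045,.012]),(255,0,255))):
    u=pix(q,K,E); cv2.drawMarker(c2,(int((u[0]-x1)*8+4),int((u[1]-y1)*8+4)),col,0,14,1)
cv2.imwrite("pics/c12.png",c2)
E
```

```text
(no output)
```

View pics/c12.png

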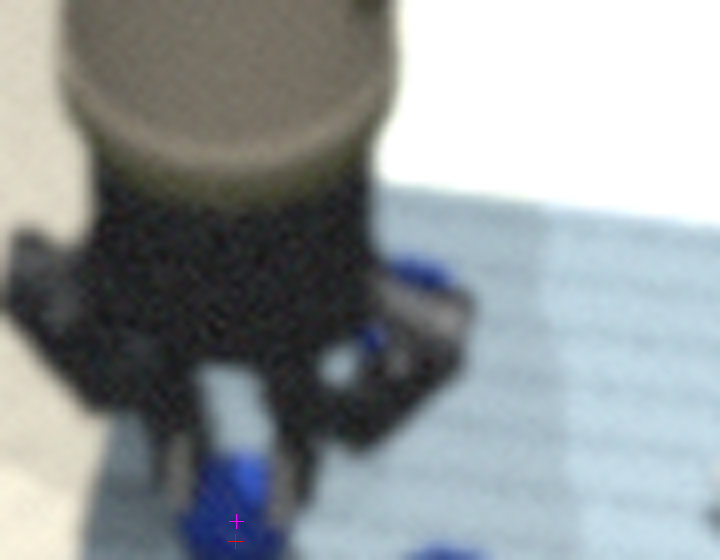

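The cap sits centred between the fingers, but the tips still hang above its top. They are about 20 mm above nominal. Another 14 mm down.

Emit:
play_rows(increments=[[[0.6,0,0,0,0,0,0],[0.6,0,0,0,0,0,0],[0.6,0,0,0,0,0,0],[0.6,0,4,0,0,0,0],[0.6,0,9,0,0,0,0],[0.6,0,14,0,0,0,0],[0.6,0,14,0,0,0,0],[0.6,0,14,0,0,0,0]]])

```text
t: 17.1
ee_pos: [0.5388, 0.0448, -0.0044]
orientation: [[0.187, 0.0, -0.982], [0.982, 0.0, 0.187], [0.0, -1.0, 0.0]]
contact_force: [-0.3, 0.1, 0.6]
grip_width: 0.598
```

Emit:
play_rows(increments=[[[0.25,0,0,0,0,0,0],[0.25,0,0,0,0,0,0],[0.25,0,0,0,0,0,0],[0.25,0,0,0,0,0,0],[0.25,0,0,0,0,0,0]]])

```text
t: 17.6
ee_pos: [0.5392, 0.0449, -0.0036]
orientation: [[0.187, 0.001, -0.982], [0.982, 0.0, 0.187], [0.001, -1.0, -0.001]]
contact_force: [-1.1, 0.1, 5.8]
grip_width: 0.346
```

Gripped at 0.346. I'll lift it and carry it to the pocket at (0.511,-0.221).

Emit:
play_rows(increments=[[[0.25,0,-10,0,0,0,0],[0.25,0,-25,0,0,0,0],[0.25,-10,-40,-1,0,0,0],[0.25,-40,-50,-4,0,0,0],[0.25,-80,-50,-8,0,0,0],[0.25,-125,-50,-12,0,0,0],[0.25,-170,-50,-15,0,0,0],[0.25,-215,-50,-18,0,0,0],[0.25,-250,-50,-21,0,0,0],[0.25,-266,-50,-23,0,0,0],[0.25,-266,-50,-23,0,0,0],[0.25,-266,-50,-23,0,0,0]]])

```text
t: 18.8
ee_pos: [0.512, -0.221, 0.0469]
orientation: [[0.188, 0.002, -0.982], [0.982, 0.001, 0.188], [0.001, -1.0, -0.001]]
contact_force: [-0.6, 0.4, 0.0]
grip_width: 0.348
```

```bash
python3 - <<'E'
from h import *
s=ctrl.read_state();print(s["ee_pos"],s["grip_width"],s["contact_force"],rows([.5116,-.2211,0],ori(79)))
print("A/B and rest");C=caps2();C=caps2(z=.014,x0=290,x1=480,y0=110,y1=240,name="scene")
E
```

```text
[ 0.51196659 -0.22104775  0.04685591] 0.3480873618496996 [-0.60972747  0.35765512  0.03394197] ([-0.2, 46.9, 0.4], [0.1, 0.2, 0.0])
A/B and rest
[0.4607, 0.1037, 0.021] (302.0, 254.0) r 5.0 (9, 7) OPEN [94.0, 90.0, 88.0]
[0.4797, 0.0977, 0.021] (304.0, 248.5) r 5.0 (11, 5) OPEN [104.0, 104.0, 103.0]
[0.5608, 0.1078, 0.021] (299.5, 216.5) r 4.5 (10, 4) OPEN [96.0, 90.0, 87.0]
[0.5841, 0.1071, 0.021] (299.5, 209.5) r 4.7 (10, 5) OPEN [96.0, 91.0, 88.0]
[0.6847, 0.2713, 0.014] (422.5, 239.0) r 5.5 (12, 2) closed [114.0, 58.0, 41.0]
[0.5843, 0.1036, 0.014] (344.5, 199.5) r 4.5 (10, 4) OPEN [106.0, 89.0, 83.0]
[0.5597, 0.1069, 0.014] (345.5, 193.0) r 6.8 (14, 8) OPEN [115.0, 113.0, 111.0]
[0.479, 0.0992, 0.014] (341.0, 162.5) r 4.0 (9, 4) OPEN [95.0, 78.0, 72.0]
[0.4533, 0.0989, 0.014] (340.5, 157.0) r 6.6 (14, 7) OPEN [120.0, 120.0, 117.0]
```

Emit:
play_rows(increments=[[[0.25,0,15,0,0,0,0],[0.25,0,30,0,0,0,0],[0.25,0,38,0,0,0,0],[0.25,0,42,0,0,0,0],[0.25,0,46,0,0,0,0],[0.25,0,47,0,0,0,0],[0.25,0,47,0,0,0,0],[0.25,0,47,0,0,0,0]]])

```text
t: 19.7
ee_pos: [0.5136, -0.2193, 0.0002]
orientation: [[0.185, 0.003, -0.983], [0.983, 0.001, 0.185], [0.001, -1.0, -0.003]]
contact_force: [0.3, -0.8, 5.8]
grip_width: 0.348
```

Emit:
play_rows(increments=[[[0.25,0,1,0,0,0,0],[0.25,0,1,0,0,0,0],[0.5,0,0,0,0,0,0],[0.5,0,0,0,0,0,0],[0.5,0,0,0,0,0,0],[0.5,0,0,0,0,0,0],[0.5,0,-20,0,0,0,0],[0.5,0,-50,0,0,0,0],[0.5,0,-90,0,0,0,0],[0.5,20,-120,0,0,0,0],[0.5,60,-120,0,0,0,0],[0.5,100,-120,0,0,0,0]]])

```text
t: 20.9
ee_pos: [0.5325, -0.1209, 0.1217]
orientation: [[0.187, 0.006, -0.982], [0.982, 0.0, 0.187], [0.001, -1.0, -0.006]]
contact_force: [0.6, 0.2, -1.8]
grip_width: 0.498
```

Emit:
play_rows(increments=[[[0.6,45,0,0,0,0,0],[0.6,90,0,0,0,0,0],[0.6,120,0,0,0,0,0],[0.6,120,0,0,0,0,0]]])

```text
t: 21.3
ee_pos: [0.5553, 0.0037, 0.1215]
orientation: [[0.178, 0.006, -0.984], [0.984, 0.003, 0.178], [0.004, -1.0, -0.005]]
contact_force: [0.4, -0.8, -0.5]
grip_width: 0.6
```

```bash
python3 - <<'E'
from h import *
s=ctrl.read_state();print(s["t"],s["ee_pos"],s["joint_pos"],s["grip_width"])
print("top");C=caps2(z=.023,x0=395)
print("scene");C=caps2(z=.014,x0=150,x1=290,y0=120,y1=230,name="scene")
a,K,E=shot("top");b,K2,E2=shot("scene")
cv2.imwrite("pics/c13.png",np.hstack([crop(a,395,185,70,85,5.5),crop(b,155,135,75,85,5.5)]))
E
```

```text
21.3 [0.5552768  0.00374991 0.12154506] [-0.26471151  0.29148547  0.24450573  1.70683391 -0.0792054   1.14658783
  1.39372529] 0.6003568453932415
top
[0.5112, -0.2182, 0.023] (419.4, 232.0) r 6.2 (12, 13) closed [74.0, 28.0, 14.0]
scene
[0.5046, -0.2207, 0.014] (208.6, 174.0) r 6.7 (14, 13) closed [96.0, 38.0, 20.0]
```

View pics/c13.png

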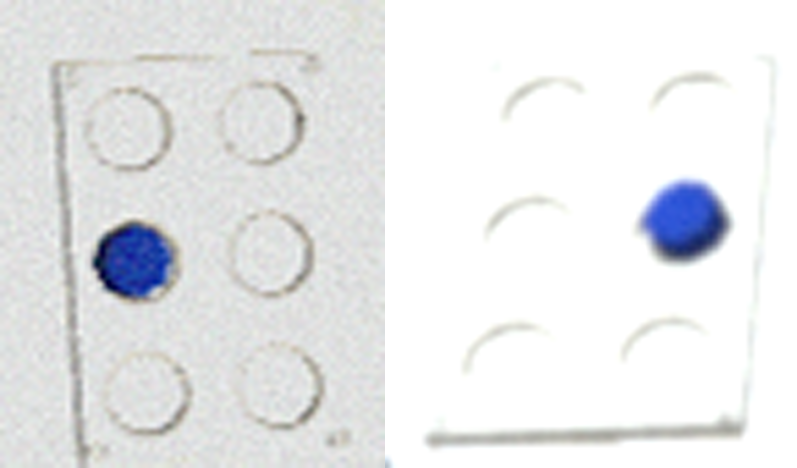

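The cap sits in the left middle pocket, slightly toward its left wall (crop (137,260)). One view remains. Next I'll refine the two open caps with a union bounding box and plan the first vertical grip for A.

```bash
cat >> h.py <<'E'
def cap_at(g,zt=.021,rad=.03,name="top",thr=18):
    """refine a cap near world guess g (z of visible face zt): box centre of blue pixels"""
    im,K,E=shot(name); f=im.astype(float); b,r=f[...,0],f[...,2]; m=((b-r>thr)&(b>1.3*r))
    c=pix([g[0],g[1],zt],K,E); n=pix([g[0],g[1]+rad,zt],K,E); k=np.hypot(*(n-c))
    ys,xs=np.nonzero(m); s=np.hypot(xs-c[0],ys-c[1])<k; xs,ys=xs[s],ys[s]
    if len(xs)<15: return None
    q=lambda a:(np.percentile(a,2)+np.percentile(a,98))/2
    cen=(q(xs),q(ys)); col=im[int(round(cen[1]))-1:int(round(cen[1]))+2,int(round(cen[0]))-1:int(round(cen[0]))+2].reshape(-1,3).mean(0)
    return np.round(world(cen,zt,K,E),4).tolist(),np.round(cen,1).tolist(),(np.ptp(xs)+1,np.ptp(ys)+1,len(xs)),"OPEN" if col[2]>60 else "closed"
E
python3 - <<'E'
from h import *
for g in((.469,.099),(.5725,.1075)):
    print(cap_at(g)); print(cap_at(g,.012,name="scene"))
A=cap_at((.469,.099))[0]
print(rows([A[0],A[1],.07],ori(90)))
E
```

```text
([0.4688, 0.098, 0.021], [304.0, 251.0], (np.int64(13), np.int64(13), 51), 'OPEN')
([0.461, 0.0984, 0.012], [340.4, 158.0], (np.int64(16), np.int64(16), 112), 'OPEN')
([0.5731, 0.106, 0.021], [300.0, 213.0], (np.int64(13), np.int64(13), 59), 'OPEN')
([0.5688, 0.1066, 0.012], [345.5, 195.3], (np.int64(16), np.int64(17), 127), 'OPEN')
([83.9, 51.4, 104.0], [0.4, -10.9, 0.0])
```

Emit:
play_rows(increments=[[[0.6,20,0,30,0,-3,0],[0.6,45,0,60,0,-6,0],[0.6,70,15,90,0,-9,0],[0.6,84,35,104,0.4,-10.9,0],[0.6,84,60,104,0.4,-10.9,0],[0.6,84,85,104,0.4,-10.9,0],[0.6,84,85,104,0.4,-10.9,0],[0.6,84,85,104,0.4,-10.9,0]]])

```text
t: 22.55
ee_pos: [0.4691, 0.0977, 0.0367]
orientation: [[0.0, -0.001, -1.0], [1.0, 0.0, 0.0], [0.0, -1.0, 0.001]]
contact_force: [-0.3, 0.6, 1.0]
grip_width: 0.6
```

```bash
python3 - <<'E'
from h import *
s=ctrl.read_state();print(s["t"],s["ee_pos"],rows([.468,.098,-.010],ori(90)))
E
```

```text
22.55 [0.46907979 0.09765746 0.03672665] ([0.3, 46.7, 1.0], [-0.1, -0.0, 0.0])
```

Emit:
play_rows(increments=[[[0.6,0,15,1,0,0,0],[0.6,0,30,1,0,0,0],[0.6,0,40,1,0,0,0],[0.6,0,47,1,0,0,0],[0.6,0,47,1,0,0,0],[0.6,0,47,1,0,0,0],[0.25,0,47,1,0,0,0],[0.25,0,47,1,0,0,0],[0.25,0,47,1,0,0,0],[0.25,0,47,1,0,0,0],[0.25,0,47,1,0,0,0]]])

```text
t: 23.65
ee_pos: [0.4688, 0.0978, -0.0091]
orientation: [[0.0, 0.0, -1.0], [1.0, 0.001, 0.0], [0.001, -1.0, -0.0]]
contact_force: [-1.6, -0.6, 7.9]
grip_width: 0.365
```

Emit:
play_rows(increments=[[[0.25,0,-15,0,0,0,0],[0.25,0,-40,0,0,0,0],[0.25,0,-80,0,-8,0,0],[0.25,0,-110,0,-16,0,0],[0.25,0,-110,0,-24,0,0],[0.25,0,-110,0,-32,0,0],[0.25,0,-110,0,-40,0,0],[0.25,0,-110,0,-48,0,0],[0.25,0,-110,0,-55,0,0],[0.25,0,-110,0,-60,0,0],[0.25,0,-110,0,-60,0,0],[0.25,0,-110,0,-60,0,0]]])

```text
t: 24.85
ee_pos: [0.5139, 0.1168, 0.1322]
orientation: [[0.003, 0.612, -0.79], [1.0, 0.013, 0.014], [0.019, -0.79, -0.612]]
contact_force: [0.1, -0.6, 0.9]
grip_width: 0.371
```

```bash
python3 - <<'E'
from h import *
s=ctrl.read_state();p=s["ee_pos"];o=np.array(s["orientation"]);print(s["t"],p,o.round(3).tolist(),s["joint_pos"],s["grip_width"])
for n in("scene","top"):
    im,K,E=shot(n)
    for nm,q in(("T",p-.018*o[:,1]),("W",p+.01*o[:,1]+[0,0,.029]),("N",p)): print(n,nm,pix(q,K,E))
    f=im.astype(float);m=((f[...,0]-f[...,2]>18)&(f[...,0]>1.3*f[...,2])).astype(np.uint8)
    k,l,st,ce=cv2.connectedComponentsWithStats(m)
    for i in range(1,k):
        if st[i,4]>12: print("   blob",st[i].tolist(),ce[i].round(1).tolist())
E
```

```text
24.85 [0.51388215 0.1168163  0.13221773] [[0.003, 0.612, -0.79], [1.0, 0.013, 0.014], [0.019, -0.79, -0.612]] [ 0.69308646 -0.24074402 -1.03688771  2.32075215  0.06408541  0.32251163
  1.10946833] 0.3711629168696279
scene T [351.29671573 136.67619384]
scene W [352.00879152 140.93742178]
scene N [351.32064334 144.76743741]
   blob [0, 24, 101, 55, 4689] [49.4, 50.1]
   blob [345, 131, 14, 10, 126] [351.3, 135.3]
   blob [202, 168, 14, 13, 149] [208.7, 174.1]
   blob [338, 187, 16, 17, 134] [345.4, 194.4]
   blob [7, 213, 22, 19, 317] [17.8, 221.9]
   blob [0, 237, 6, 17, 74] [2.0, 245.3]
   blob [413, 237, 21, 21, 333] [422.9, 247.0]
   blob [11, 244, 24, 21, 375] [22.6, 254.2]
   blob [257, 263, 21, 21, 351] [266.9, 273.1]
   blob [0, 264, 6, 18, 77] [1.9, 272.4]
top T [293.24745708 239.50166433]
top W [292.6895329  232.57685428]
top N [293.48403626 234.99963019]
   blob [559, 116, 16, 16, 198] [566.1, 123.3]
   blob [352, 120, 15, 16, 191] [358.8, 127.4]
   blob [542, 132, 16, 16, 206] [549.6, 139.2]
   blob [568, 138, 16, 16, 202] [575.1, 145.9]
   blob [234, 143, 15, 16, 189] [241.0, 150.8]
   blob [557, 160, 16, 16, 201] [564.6, 167.3]
   blob [294, 207, 13, 13, 63] [299.8, 212.9]
   blob [412, 226, 14, 13, 134] [419.0, 232.1]
   blob [286, 233, 13, 16, 108] [292.2, 240.2]
   blob [569, 363, 71, 37, 2470] [604.6, 381.8]
```

The image confirms the tip offset lies along the tool axis: the cap centre is about 20 mm behind the reported TCP. The tilt hit joint limits this close to the base, so I'll do the flipping farther out. I need the pot positions and the reach first.

```bash
cat >> h.py <<'E'
def to(c,jaw=90,tilt=0,off=.021):
    """rows for holding cap centre c; tilt<0 fingers outward, >0 toward base"""
    M=ori(jaw,tilt); return rows(np.array(c)+off*M[:,1],M)
E
python3 - <<'E'
from h import *
_,K,E=shot("top")
for u in((358.8,127.4),(241,150.8)): print(world(u,.085,K,E))
print(to([.64,.045,.06],90,0))
E
```

```text
[ 0.79095471 -0.05909357  0.085     ]
[0.73944803 0.2532163  0.085     ]
([-71.5, 149.9, -45.1], [37.6, -0.6, 0.9])
```

```bash
python3 - <<'E'
from h import *
print(to([.66,.04,.06],90,0))
E
```

```text
([-76.4, 162.0, -61.0], [37.6, -0.6, 0.9])
```

Emit:
play_rows(increments=[[[0.25,-12,20,-12,7,0,0.2],[0.25,-25,45,-25,14,-0.2,0.4],[0.25,-38,75,-35,21,-0.4,0.6],[0.25,-50,105,-45,28,-0.5,0.8],[0.25,-64,135,-53,34,-0.6,0.9],[0.25,-76,162,-61,37.6,-0.6,0.9],[0.25,-76,162,-61,37.6,-0.6,0.9],[0.25,-76,162,-61,37.6,-0.6,0.9],[0.25,-76,162,-61,37.6,-0.6,0.9]]])

```text
t: 25.9
ee_pos: [0.6587, 0.0427, 0.0381]
orientation: [[-0.005, -0.002, -1.0], [1.0, -0.002, -0.005], [-0.002, -1.0, 0.002]]
contact_force: [-0.8, 0.2, 0.6]
grip_width: 0.367
```

```bash
python3 - <<'E'
from h import *
s=ctrl.read_state();print(s["t"],s["ee_pos"],s["grip_width"],to([.66,.04,.0095],90,0))
E
```

```text
25.9 [0.65869193 0.04272789 0.0381023 ] 0.3672272842174353 ([-2.6, 49.6, -1.4], [-0.1, 0.3, -0.1])
```

Emit:
play_rows(increments=[[[0.25,-2,20,-1,0,0,0],[0.25,-2,35,-1,0,0,0],[0.25,-2.5,45,-1,0,0,0],[0.25,-2.5,49,-1,0,0,0],[0.25,-2.5,49.5,-1,0,0,0],[0.25,-2.5,49.5,-1,0,0,0],[0.6,-2.5,49,-1,0,0,0],[0.6,-2.5,49,-1,0,0,0],[0.6,-2.5,49,-1,0,0,0],[0.6,-2.5,49,-1,0,0,0]]])

```text
t: 26.9
ee_pos: [0.6597, 0.0402, -0.0107]
orientation: [[-0.005, -0.002, -1.0], [1.0, -0.002, -0.005], [-0.002, -1.0, 0.002]]
contact_force: [-0.5, -0.2, -0.1]
grip_width: 0.598
```

Emit:
play_rows(increments=[[[0.6,0,-15,0,0,0,0],[0.6,0,-40,0,0,0,0],[0.6,0,-60,3,8,0,0],[0.6,0,-60,6,16,0,0],[0.6,0,-60,9,24,0,0],[0.6,0,-60,10.5,30,0,0],[0.6,0,-60,10.5,30,0,0],[0.6,0,-60,10.5,30,0,0]]])

```text
t: 27.7
ee_pos: [0.6495, 0.0414, 0.0485]
orientation: [[-0.005, -0.501, -0.865], [1.0, -0.003, -0.004], [-0.0, -0.865, 0.501]]
contact_force: [-0.7, -0.1, 0.4]
grip_width: 0.602
```

```bash
python3 - <<'E'
from h import *
s=ctrl.read_state();print(s["t"],s["ee_pos"],s["joint_pos"],s["contact_force"])
print(cap_at((.66,.04),.018),cap_at((.66,.04),.009,name="scene"))
print(to([.66,.04,.0095],90,30))
E
```

```text
27.7 [0.64950866 0.04141064 0.04848661] [ 0.1873246   1.14349734 -0.81113265  0.74092668  0.55484529  1.95041427
  1.22478991] [-0.65263191 -0.13873411  0.35096562]
([0.6583, 0.0416, 0.018], [322.5, 181.5], (np.int64(12), np.int64(12), 39), 'OPEN') None
([-0.5, 51.9, -29.7], [0.1, 0.2, -0.2])
```

Emit:
play_rows(increments=[[[0.6,-0.5,15,-9,0,0,0],[0.6,-0.5,30,-18,0,0,0],[0.6,-0.5,45,-26,0,0,0],[0.6,-0.5,52,-29.5,0,0,0],[0.6,-0.5,52,-29.5,0,0,0],[0.6,-0.5,52,-29.5,0,0,0],[0.25,-0.5,52,-29.5,0,0,0],[0.25,-0.5,52,-29.5,0,0,0],[0.25,-0.5,52,-29.5,0,0,0],[0.25,-0.5,52,-29.5,0,0,0],[0.25,-0.5,52,-29.5,0,0,0]]])

```text
t: 28.9
ee_pos: [0.6502, 0.0402, -0.0072]
orientation: [[-0.005, -0.496, -0.868], [1.0, -0.003, -0.004], [-0.0, -0.868, 0.497]]
contact_force: [1.6, 0.3, 5.7]
grip_width: 0.342
```

```bash
python3 - <<'E'
from h import *
s=ctrl.read_state();print(s["t"],s["ee_pos"],s["contact_force"],s["grip_width"]); c=s["ee_pos"]-.021*np.array(s["orientation"])[:,1];print(c)
print(to(c+[0,0,.06],90,-58)); print(to(c+[0,0,.06],90,30)); print(to(c+[0,0,.06],90,-14))
E
```

```text
28.9 [ 0.65016556  0.04019964 -0.00717709] [1.56478946 0.3468777  5.72618976] 0.34223587714604664
[0.66059195 0.04025768 0.01105166]
([-0.1, -72.3, 8.8], [-87.8, 0.3, 0.1])
([0.0, -52.1, 29.9], [0.2, 0.2, -0.2])
([-0.0, -57.9, 15.3], [-43.8, 0.3, -0.1])
```

Emit:
play_rows(increments=[[[0.25,0,-15,9,0,0,0],[0.25,0,-40,22,-4,0,0],[0.25,0,-52,27,-12,0,0],[0.25,0,-53,23,-20,0,0],[0.25,0,-55,19,-28,0,0],[0.25,0,-56.5,17,-36,0,0],[0.25,0,-58,15.3,-44,0,0],[0.25,0,-60,13,-52,0,0],[0.25,0,-63,11,-60,0,0],[0.25,0,-66,10,-68,0,0],[0.25,0,-69,9,-76,0,0],[0.25,0,-71,9,-83,0,0]]])

```text
t: 30.1
ee_pos: [0.6832, 0.0241, 0.0588]
orientation: [[0.032, 0.656, -0.754], [0.999, -0.052, -0.004], [-0.042, -0.753, -0.657]]
contact_force: [0.3, -0.5, 1.1]
grip_width: 0.343
```

```bash
python3 - <<'E'
from h import *
s=ctrl.read_state();o=np.array(s["orientation"]);c=s["ee_pos"]-.021*o[:,1];print(s["t"],s["ee_pos"],c,o[:,1],s["joint_pos"].round(2),s["grip_width"])
print(to([.66,.04,.018],90,-58)); 
E
```

```text
30.1 [0.68323474 0.02409701 0.0588219 ] [0.66944998 0.0251943  0.07462622] [ 0.65641709 -0.05225207 -0.75258642] [ 0.41  0.36 -0.66  2.11  1.55  0.36  0.02] 0.34337538164625314
([17.9, 34.7, 38.2], [-16.9, 0.6, -2.9])
```

Emit:
play_rows(increments=[[[0.25,6,2,4,-6,0.2,-1],[0.25,12,3,8,-12,0.4,-2],[0.25,18,4.6,12,-17,0.6,-2.9],[0.25,18,4.6,12,-17,0.6,-2.9],[0.25,18,4.6,12,-17,0.6,-2.9],[0.25,18,4.6,12,-17,0.6,-2.9]]])

```text
t: 30.7
ee_pos: [0.6763, 0.0426, 0.0456]
orientation: [[-0.002, 0.849, -0.529], [1.0, 0.002, -0.001], [-0.0, -0.529, -0.849]]
contact_force: [-0.4, 0.1, -0.5]
grip_width: 0.338
```

```bash
python3 - <<'E'
from h import *
s=ctrl.read_state();o=np.array(s["orientation"]);c=s["ee_pos"]-.021*o[:,1];print(s["t"],s["ee_pos"],c,o[:,1],s["joint_pos"].round(2),s["grip_width"])
print(to([.66,.04,.018],90,-58)); 
E
```

```text
30.7 [0.67625721 0.04263871 0.04561674] [0.65843719 0.04260163 0.05672736] [ 0.84857214  0.00176536 -0.52907675] [ 0.53  0.54 -0.8   2.32  2.61  0.74 -0.92] 0.3376632041423374
([-2.6, 21.8, 32.1], [0.1, 0.1, 0.1])
```

Emit:
play_rows(increments=[[[0.25,-2,6,10,0,0,0],[0.25,-2.6,12,20,0,0,0],[0.25,-2.6,17,27,0,0,0],[0.25,-2.6,20,30.5,0,0,0],[0.25,-2.6,21.5,32.5,0,0,0],[0.25,-2.6,21.5,32.5,0,0,0],[0.25,-2.6,21.5,32.5,0,0,0]]])

```text
t: 31.4
ee_pos: [0.6824, 0.0396, 0.0128]
orientation: [[-0.0, 0.855, -0.519], [1.0, -0.002, -0.003], [-0.003, -0.519, -0.855]]
contact_force: [-1.2, -0.8, 16.2]
grip_width: 0.337
```

```bash
python3 - <<'E'
from h import *
s=ctrl.read_state();o=np.array(s["orientation"]);c=s["ee_pos"]-.021*o[:,1];print(s["t"],s["ee_pos"],c,o[:,1],s["joint_pos"].round(2),s["grip_width"],s["contact_force"])
print(to([.66,.04,.0175],90,-60)); 
E
```

```text
31.4 [0.68237236 0.03962727 0.01278604] [0.66442662 0.03965936 0.02369243] [ 0.85455893 -0.00152798 -0.51935219] [ 0.51  0.66 -0.77  2.31  2.68  0.84 -0.93] 0.3366235078212291 [-1.21186722 -0.77654074 16.21124134]
([0.4, -0.6, 7.1], [-1.3, 0.2, -0.1])
```

```bash
python3 - <<'E'
from h import *
s=ctrl.read_state();o=np.array(s["orientation"]);c=s["ee_pos"]-.021*o[:,1]
P=[];Q=[]
for n in("top","scene"):
    im,K,E=shot(n); u=pix(c,K,E);print(n,"expect",u)
    f=im.astype(float);m=((f[...,0]-f[...,2]>18)&(f[...,0]>1.3*f[...,2])).astype(np.uint8)
    k,l,st,ce=cv2.connectedComponentsWithStats(m)
    for i in range(1,k):
        if st[i,4]>8 and np.hypot(*(ce[i]-u))<30: print("   blob",st[i].tolist(),ce[i].round(1).tolist())
    P.append(K@np.linalg.inv(E)[:3]); 
    x,y=int(u[0])-14,int(u[1])-14
    if n=="scene":
        g=im[y:y+28,x:x+28].astype(int)
        for r in g: print(''.join('B' if b>1.4*rr and b-rr>18 else ('#' if b+gg+rr<90 else ('+' if b+gg+rr<200 else '.')) for b,gg,rr in r))
E
```

```text
top expect [323.11843114 179.04015301]
   blob [317, 174, 12, 7, 74] [322.6, 176.9]
scene expect [317.1459249  229.72825285]
   blob [310, 226, 15, 12, 153] [317.3, 231.5]
..++....+++++++++++++....++.
..++..............+++....+++
...+.....................+++
..++.....................+++
..++.....................+++
..++.....................+++
..++.....................+++
..+++....................+++
..++.....................+++
..++.....................++.
...+.....................++.
...+........BBBBBBBB........
.........BBBBBBBBBBBB.......
........+BBBBBBBBBBBB+......
........BBBBBBBBBBBBB+......
.......+BBBBBBBBBBBBBB+.....
......+BBBBBBBBBBBBBBB+.....
......+BBBBBBBBBBBBBBB+.....
.......+BBBBBBBBBBBBBB+.....
.......+BBBBBBBBBBBBBB+.....
.......+BBBBBBBBBBBBB++.....
.......++BBBBBBBBBBBB+......
........++BBBBBBBBB++.......
.........+++++++++++........
............................
............................
............................
............................
```

The cap is on its edge in the grip, but something else is touching, probably the hand body. I'll ease the tilt to about 48°, since the cap settles onto its flat anyway, and lower from there.

```bash
python3 - <<'E'
from h import *
print(to([.663,.04,.030],90,-48)); print(to([.663,.04,.0195],90,-48))
E
```

```text
([0.4, -4.8, -0.8], [10.7, 0.2, -0.1])
([0.4, 0.6, 8.2], [10.7, 0.2, -0.1])
```

Emit:
play_rows(increments=[[[0.25,0,-4,-5,0,0,0],[0.25,0.4,-5,-3,6,0,0],[0.25,0.4,-5,-1,10.7,0,0],[0.25,0.4,-5,-1,10.7,0,0],[0.25,0.4,-3,2,10.7,0,0],[0.25,0.4,-1.5,5,10.7,0,0],[0.25,0.4,-1,6,10.7,0,0],[0.25,0.4,-1,6,10.7,0,0]]])

```text
t: 32.3
ee_pos: [0.6799, 0.0401, 0.0094]
orientation: [[-0.001, 0.747, -0.665], [1.0, -0.003, -0.004], [-0.005, -0.665, -0.747]]
contact_force: [-1.1, 0.4, 11.1]
grip_width: 0.344
```

```bash
python3 - <<'E'
from h import *
s=ctrl.read_state();o=np.array(s["orientation"]);c=s["ee_pos"]-.021*o[:,1];print(s["t"],s["ee_pos"],c,o[:,1],s["joint_pos"].round(2),s["grip_width"],s["contact_force"])
print(to([.663,.04,.0195],90,-48)); 
E
```

```text
32.3 [0.6798553  0.04014306 0.00943072] [0.66417635 0.04019968 0.02340095] [ 0.74661659 -0.00269623 -0.66524912] [ 0.45  0.52 -0.71  2.22  2.37  0.52 -0.73] 0.34365568163202037 [-1.05471185  0.41608856 11.11805213]
([-0.1, 1.7, 3.8], [0.3, 0.2, -0.2])
```

It's the cap itself that touches. I'll release it gently and back out along the tool axis.

Emit:
play_rows(increments=[[[0.25,0,0,-0.5,0,0,0],[0.4,0,0,-0.5,0,0,0],[0.45,0,0,-0.5,0,0,0],[0.6,0,0,-0.5,0,0,0],[0.6,0,0,-0.5,0,0,0],[0.6,0,-10,0,0,0,0],[0.6,0,-30,0,0,0,0],[0.6,0,-60,0,0,0,0],[0.6,0,-80,0,0,0,0],[0.6,0,-80,0,0,0,0]]])

```text
t: 33.3
ee_pos: [0.6239, 0.0426, 0.0576]
orientation: [[-0.005, 0.743, -0.669], [1.0, -0.004, -0.012], [-0.012, -0.669, -0.743]]
contact_force: [-0.9, -0.1, -3.0]
grip_width: 0.599
```

```bash
cat >> h.py <<'E'
def asc(n,p,w=20,h=14):
    im,K,E=shot(n); u=pix(p,K,E); x,y=int(u[0])-w,int(u[1])-h; print(n,"centre",u.round(1),"row0",y,"col0",x)
    for r in im[y:y+2*h,x:x+2*w].astype(int): print(''.join('B' if b>1.3*q and b-q>16 else ('#' if b+g+q<90 else ('+' if b+g+q<220 else '.')) for b,g,q in r))
E
python3 - <<'E'
from h import *
s=ctrl.read_state();print(s["t"],s["ee_pos"],s["contact_force"])
asc("top",[.66,.04,.02]);asc("scene",[.66,.04,.02])
E
```

```text
33.3 [0.62387966 0.04257318 0.05755743] [-0.92946026 -0.10867652 -2.95419451]
top centre [323.1 180.8] row0 166 col0 303
........................................
........................................
........................................
........................................
........................................
........................................
........................................
........................................
................+++BBBBB++..............
...............BBBBBBBBBBB++............
...............BBBBBBBBBBBB.............
...............BBBBBBBBBBBB.............
...............BBBBBBBBBBBB.............
...............BBBBBBBBBBBB.............
...............BBBBBBBBBBBB.............
...............BBBBBBBBBBB+.............
........................................
........................................
........................................
........................................
........................................
........................................
........................................
....................................
[... 661 characters left out ...]
...
..................BBBBB.................
...............BBBBBBBBBB...............
..............BBBBBBBBBBBB..............
.............BBBBBBBBBBBBBB.............
.............BBBBBBBBBBBBBB.............
.............BBBBBBBBBBBBBB.............
.............BBBBBBBBBBBBBB.............
.............BBBBBBBBBBBBBB.............
.............BBBBBBBBBBBBBB.............
.............BBBBBBBBBBBBB+.............
.............+BBBBBBBBBBBB+.............
.............+BBBBBBBBBBB++.............
..............+++BBBBBB+++..............
...............++++++++++...............
........................................
........................................
........................................
```

Cap A stands on its edge, seen from above as 12x8 px. Next comes the second quarter turn, gripping at 30° inward again.

```bash
python3 - <<'E'
from h import *
_,K,E=shot("top");c=world((323.3,177.6),.033,K,E);print(c)
print(to([c[0],c[1],.08],90,30)); print(to([c[0],c[1],.08],90,-10))
E
```

```text
[0.66732064 0.03892643 0.033     ]
([-1.5, 20.2, -25.4], [78.0, -0.0, -0.2])
([-1.5, 32.4, -33.0], [38.0, 0.0, -0.2])
```

Emit:
play_rows(increments=[[[0.6,0,-8,-20,8,0,0],[0.6,-0.5,5,-30,16,0,0],[0.6,-1,20,-34,24,0,0],[0.6,-1.5,30,-34,32,0,0],[0.6,-1.5,32,-33,40,0,-0.2],[0.6,-1.5,31,-32,48,0,-0.2],[0.6,-1.5,29,-30,56,0,-0.2],[0.6,-1.5,26,-28,64,0,-0.2],[0.6,-1.5,22,-26,72,0,-0.2],[0.6,-1.5,20,-25.4,78,0,-0.2],[0.6,-1.5,20,-25.4,78,0,-0.2],[0.6,-1.5,20,-25.4,78,0,-0.2]]])

```text
t: 34.65
ee_pos: [0.6574, 0.0397, 0.0609]
orientation: [[0.001, -0.503, -0.864], [1.0, -0.011, 0.008], [-0.013, -0.864, 0.503]]
contact_force: [1.8, -0.2, 1.1]
grip_width: 0.602
```

```bash
python3 - <<'E'
from h import *
s=ctrl.read_state();o=np.array(s["orientation"]);print(s["t"],s["ee_pos"],s["ee_pos"]-.021*o[:,1],o[:,1],s["joint_pos"].round(2))
_,K,E=shot("top");c=world((323.3,177.6),.033,K,E)
print(cap_at(c,.033))
print(to([c[0]+.002,c[1],.018],90,30),to([c[0]+.002,c[1],.045],90,30))
E
```

```text
34.65 [0.65737763 0.03972059 0.06088611] [0.66793555 0.03994295 0.07903772] [-0.50275822 -0.01058885 -0.86436222] [ 0.19  1.18 -0.91  0.68  0.65  2.01  1.2 ]
([0.6668, 0.0384, 0.033], [323.5, 177.8], (np.int64(12), np.int64(8), 81), 'closed')
([-1.3, 46.3, -29.4], [-0.5, -0.4, -0.5]) ([-1.7, 23.0, -15.7], [-0.5, -0.4, -0.5])
```

Emit:
play_rows(increments=[[[0.6,-1,12,-8,0,0,0],[0.6,-1.5,25,-17,0,0,0],[0.6,-1.5,38,-25,-0.5,-0.4,-0.5],[0.6,-1.3,46,-30.5,-0.5,-0.4,-0.5],[0.6,-1.3,46,-30.5,-0.5,-0.4,-0.5],[0.6,-1.3,46,-30.5,-0.5,-0.4,-0.5],[0.25,-1.3,46,-30.5,-0.5,-0.4,-0.5],[0.25,-1.3,46,-30.5,-0.5,-0.4,-0.5],[0.25,-1.3,46,-30.5,-0.5,-0.4,-0.5],[0.25,-1.3,46,-30.5,-0.5,-0.4,-0.5],[0.25,-1.3,46,-30.5,-0.5,-0.4,-0.5]]])

```text
t: 35.85
ee_pos: [0.6606, 0.0389, 0.001]
orientation: [[0.001, -0.498, -0.867], [1.0, -0.0, 0.001], [-0.001, -0.867, 0.498]]
contact_force: [1.2, -0.9, 6.4]
grip_width: 0.339
```

```bash
python3 - <<'E'
from h import *
s=ctrl.read_state();print(s["t"],s["ee_pos"],s["contact_force"],s["grip_width"]); c=s["ee_pos"]-.021*np.array(s["orientation"])[:,1];print(c)
for t in(30,8,-14,-36,-50): print(t,to(c+[-.01 if t<0 else 0,0,.05],90,t))
E
```

```text
35.85 [0.66056227 0.0389279  0.00098233] [ 1.15996809 -0.88357282  6.44952043] 0.3392806976833889
[0.67102614 0.03893306 0.01918968]
30 ([-0.0, -43.4, 25.0], [0.1, -0.0, -0.0])
8 ([-0.0, -44.9, 17.1], [-21.9, -0.0, -0.0])
-14 ([-0.0, -44.2, 19.0], [-43.9, -0.0, -0.0])
-36 ([-0.0, -50.8, 14.4], [-65.9, -0.0, -0.0])
-50 ([-0.0, -55.7, 12.9], [-79.9, -0.0, -0.0])
```

Emit:
play_rows(increments=[[[0.25,0,-15,9,0,0,0],[0.25,0,-38,20,-5,0,0],[0.25,0,-44,20,-13,0,0],[0.25,0,-45,18,-21,0,0],[0.25,0,-45,18,-29,0,0],[0.25,0,-45,18.5,-37,0,0],[0.25,0,-45,18.5,-45,0,0],[0.25,0,-47,17,-53,0,0],[0.25,0,-50,15,-61,0,0],[0.25,0,-52,14,-69,0,0],[0.25,0,-55,13,-77,0,0],[0.25,0,-56,12.5,-82,0,0]]])

```text
t: 37.05
ee_pos: [0.682, 0.0248, 0.0563]
orientation: [[0.032, 0.676, -0.737], [0.999, -0.048, -0.0], [-0.036, -0.736, -0.676]]
contact_force: [0.4, -1.8, 0.1]
grip_width: 0.339
```

Emit:
play_rows(increments=[[[0.25,0,0,0,0,0,0]]])

```text
t: 37.15
ee_pos: [0.6811, 0.025, 0.0565]
orientation: [[0.031, 0.677, -0.736], [0.999, -0.05, -0.003], [-0.038, -0.735, -0.677]]
contact_force: [-0.4, 0.3, -0.2]
grip_width: 0.339
```

```bash
python3 - <<'E'
from h import *
s=ctrl.read_state();o=np.array(s["orientation"]);c=s["ee_pos"]-.021*o[:,1];print(s["t"],s["ee_pos"],c,o[:,1],s["joint_pos"].round(2),s["grip_width"])
print(to([.66,.04,.045],90,-53));print(to([.66,.04,.016],90,-53))
E
```

```text
37.15 [0.6810785  0.02497182 0.05650405] [0.66686874 0.02601143 0.07193136] [ 0.67665526 -0.0495052  -0.73463385] [ 0.57  0.42 -0.84  2.13  1.71  0.43 -0.1 ] 0.3392476152729766
([15.8, 14.1, 19.5], [-10.4, 0.4, -2.8])
([16.9, 35.4, 39.1], [-10.4, 0.4, -2.8])
```

Emit:
play_rows(increments=[[[0.25,8,6,8,-5,0.2,-1.4],[0.25,16,14,19.5,-10.4,0.4,-2.8],[0.25,16,14,19.5,-10.4,0.4,-2.8],[0.25,16,14,19.5,-10.4,0.4,-2.8],[0.25,16,22,27,-10.4,0.4,-2.8],[0.25,17,30,34,-10.4,0.4,-2.8],[0.25,17,34,38,-10.4,0.4,-2.8],[0.25,17,34,38,-10.4,0.4,-2.8],[0.25,17,34,38,-10.4,0.4,-2.8]]])

```text
t: 38.05
ee_pos: [0.6773, 0.0398, 0.0057]
orientation: [[0.001, 0.799, -0.601], [1.0, -0.001, -0.001], [-0.002, -0.601, -0.799]]
contact_force: [0.1, -0.4, -0.4]
grip_width: 0.342
```

```bash
python3 - <<'E'
from h import *
s=ctrl.read_state();o=np.array(s["orientation"]);c=s["ee_pos"]-.021*o[:,1];print(s["t"],s["ee_pos"],c,o[:,1],s["contact_force"],s["grip_width"])
asc("scene",[.66,.04,.012])
E
```

```text
38.05 [0.67725747 0.0397676  0.00574239] [0.66047351 0.03979801 0.01836371] [ 0.79923617 -0.00144778 -0.60101535] [ 0.14102884 -0.35806557 -0.42551339] 0.3420421041074769
scene centre [317.3 230.4] row0 216 col0 297
........+++....+.......++++....+++++++++
........+++...............+....+++++++++
........+++....................+++++++++
........+++....................+++..++++
.......++++....................+++......
........+++....................+++......
........+++....................+++......
........+++....................+++......
........+++.......BBBBBBB......+++......
........+++......BBBBBBBBB.....++.......
.........++....BBBBBBBBBBBB....+........
.........+....BBBBBBBBBBBBB+............
..............BBBBBBBBBBBBBB............
.............+BBBBBBBBBBBBBB+...........
............++BBBBBBBBBBBBBB+...........
............+BBBBBBBBBBBBBBB+...........
.............BBBBBBBBBBBBBBBB...........
.............BBBBBBBBBBBBBBBB...........
.............+BBBBBBBBBBBBBB+...........
..............BBBBBBBBBBBBBB............
..............+BBBBBBBBBBBB+............
...............+BBBBBBBBBB+.............
................+BBBBBBBB+..............
.................++BBBB++...............
..................++++++................
........................................
........................................
........................................
```

Emit:
play_rows(increments=[[[0.25,0,1,1.5,0,0,0],[0.25,0,2,2.6,0,0,0],[0.25,0,2,2.6,0,0,0],[0.4,0,2,2.6,0,0,0],[0.5,0,2,2.6,0,0,0],[0.6,0,2,2.6,0,0,0],[0.6,0,2,2.6,0,0,0],[0.6,0,-10,2,0,0,0],[0.6,0,-30,0,0,0,0],[0.6,0,-60,-5,0,0,0],[0.6,0,-80,-10,0,0,0],[0.6,0,-80,-10,0,0,0]]])

```text
t: 39.3
ee_pos: [0.6417, 0.0422, 0.0643]
orientation: [[-0.0, 0.789, -0.614], [1.0, -0.005, -0.007], [-0.008, -0.614, -0.789]]
contact_force: [-28.0, 72.2, 170.4]
grip_width: 0.598
```

```bash
python3 - <<'E'
from h import *
s=ctrl.read_state();print(s["t"],s["ee_pos"],s["contact_force"])
asc("top",[.66,.04,.018],12,9)
c=cap_at((.66,.04),.018);print(c)
print(to([c[0][0],c[0][1],.06],90,0),to([c[0][0],c[0][1],.06],90,-25))
E
```

```text
39.3 [0.6416946  0.0421694  0.06428508] [-27.95735425  72.18595359 170.39247963]
top centre [323.1 180.9] row0 171 col0 311
........................
........................
.........+BBBBB.........
........BBBBBBBB........
.......BBBBBBBBBB.......
.......BBBBBBBBBBB......
......BBBBBBBBBBBB......
......BBBBBBBBBBBB......
......BBBBBBBBBBBB......
......BBBBBBBBBBBB......
......+BBBBBBBBBBB......
.......BBBBBBBBBBB......
........BBBBBBBBB.......
.........BBBBBBB........
..........+B++B.........
........................
........................
........................
([0.6666, 0.0414, 0.018], [322.5, 178.5], (np.int64(12), np.int64(13), 122), 'closed')
([7.9, 31.4, -2.4], [51.4, -0.8, -0.6]) ([8.1, 37.1, -9.4], [26.4, -0.6, -0.8])
```

Cap A now lies rim down at (0.667,0.041). The force reading, though, is 170 N. I have to understand that before moving on.

Emit:
play_rows(increments=[[[0.6,0,0,0,0,0,0]]])

```text
t: 39.5
ee_pos: [0.6402, 0.0333, 0.0556]
orientation: [[0.018, 0.78, -0.626], [1.0, -0.015, 0.011], [-0.0, -0.626, -0.78]]
contact_force: [-0.4, 1.0, -0.1]
grip_width: 0.602
```

```bash
python3 - <<'E'
from h import *
for i in range(3):
    s=ctrl.read_state();print(s["t"],s["ee_pos"],s["joint_pos"].round(3),s["qvel"].round(2),s["contact_force"].round(1),s["wrist_torque"].round(2),s["joint_torque"].round(1))
    shot("top")
E
```

```text
39.5 [0.64019518 0.03333176 0.05561753] [ 1.048  1.046 -1.512  2.324  2.199  1.053 -0.103] [ 0.04 -0.02  0.1  -0.01 -0.04 -0.02  0.  ] [-0.4  1.  -0.1] [0.03 0.85 0.05] [  1.5 -38.8 -26.1 -14.8   3.8   1.1   0.4]
39.55 [0.6400829  0.03267668 0.05536596] [ 1.048  1.043 -1.511  2.324  2.199  1.053 -0.103] [-0.03 -0.04 -0.02  0.    0.01 -0.   -0.01] [-1.  -1.5 -0.9] [0.01 0.84 0.02] [ -0.9 -40.  -28.9 -14.7   4.4   0.1   0.1]
39.6 [0.64039027 0.03385864 0.05661358] [ 1.046  1.041 -1.512  2.325  2.199  1.053 -0.104] [-0.02 -0.03 -0.02  0.    0.01 -0.    0.  ] [-0.1  0.7  1.3] [0.01 0.84 0.02] [  1.  -39.3 -26.5 -14.8   3.9   0.6   0.1]
```

The arm was driven into joint 3's range end (-1.51) on that folded retreat, and the jerk probably gave the spike. The force has settled to about 0. I'll unfold gently, go vertical, and avoid such retreats from here on.

```bash
python3 - <<'E'
from h import *
print(to([.6666,.0410,.085],90,0),to([.6666,.041,.085],90,-30))
E
```

```text
([6.7, 16.2, -21.2], [51.4, -0.7, -0.6]) ([6.8, 22.6, -30.0], [21.4, -0.5, -0.8])
```

Emit:
play_rows(increments=[[[0.6,1,3,-5,3,0,0],[0.6,2,7,-12,7,0,0],[0.6,4,12,-20,12,0,0],[0.6,6,18,-26,17,0,0],[0.6,7,22,-30,22,0,0],[0.6,7,22,-30,28,0,0],[0.6,7,21,-28,34,0,0],[0.6,7,19,-26,40,0,0],[0.6,7,17,-23,46,0,0],[0.6,7,16,-21,51,-0.7,-0.6],[0.6,7,16,-21,51.4,-0.7,-0.6],[0.6,7,16,-21,51.4,-0.7,-0.6]]])

```text
t: 40.85
ee_pos: [0.667, 0.0432, 0.065]
orientation: [[-0.001, 0.004, -1.0], [1.0, -0.001, -0.001], [-0.001, -1.0, -0.004]]
contact_force: [-0.4, 0.1, -0.2]
grip_width: 0.598
```

```bash
python3 - <<'E'
from h import *
s=ctrl.read_state();print(s["t"],s["ee_pos"],s["joint_pos"].round(3),s["contact_force"].round(1),s["wrist_torque"].round(2),s["grip_width"])
print(cap_at((.6666,.041),.018),cap_at((.6666,.041),.009,name="scene"));print(to([.6666,.041,.0095],90,0))
E
```

```text
40.85 [0.66696773 0.04319756 0.06498108] [ 0.627  1.037 -1.391  1.387  1.016  1.509  0.878] [-0.4  0.1 -0.2] [-0.05  0.03  0.04] 0.5977150812343396
None ([0.6625, 0.0403, 0.009], [317.5, 232.0], (np.int64(14), np.int64(15), 172), 'closed')
([-1.2, 76.2, -0.2], [0.2, 0.1, -0.1])
```

Emit:
play_rows(increments=[[[0.6,-1.5,25,0,0,0,0],[0.6,-1.5,50,0,0,0,0],[0.6,-1.5,68,0,0,0,0],[0.6,-1.5,73.5,0,0,0,0],[0.6,-1.5,73.5,0,0,0,0],[0.6,-1.5,73.5,0,0,0,0],[0.25,-1.5,73.5,0,0,0,0],[0.25,-1.5,73.5,0,0,0,0],[0.25,-1.5,73.5,0,0,0,0],[0.25,-1.5,73.5,0,0,0,0],[0.25,-1.5,73.5,0,0,0,0]]])

```text
t: 42.05
ee_pos: [0.6672, 0.0411, -0.0071]
orientation: [[-0.002, 0.006, -1.0], [1.0, -0.001, -0.002], [-0.001, -1.0, -0.006]]
contact_force: [-0.3, -0.0, 6.3]
grip_width: 0.35
```

Emit:
play_rows(increments=[[[0.25,0,-20,0,0,0,0],[0.25,-10,-45,3,0,0,0],[0.25,-40,-60,13,0,0,0],[0.25,-75,-60,25,0,0,0],[0.25,-110,-60,37,0,0,0],[0.25,-145,-60,49,0,0,0],[0.25,-180,-60,61,0,0,0],[0.25,-215,-60,73,0,0,0],[0.25,-245,-60,83,0,0,0],[0.25,-259,-60,88.5,0,0,0],[0.25,-259,-60,88.5,0,0,0],[0.25,-259,-60,88.5,0,0,0]]])

```text
t: 43.25
ee_pos: [0.5792, -0.2166, 0.0536]
orientation: [[-0.003, 0.007, -1.0], [1.0, -0.0, -0.003], [-0.0, -1.0, -0.007]]
contact_force: [0.2, 1.3, 0.6]
grip_width: 0.345
```

```bash
python3 - <<'E'
from h import *
s=ctrl.read_state();print(s["t"],s["ee_pos"],s["joint_pos"].round(3),s["contact_force"].round(1),s["grip_width"])
print(rows([.578,-.2183,.002],ori(90)))
E
```

```text
43.25 [ 0.57923509 -0.21658816  0.05355465] [ 1.149  1.018 -1.443  1.553  1.016  1.465  1.235] [0.2 1.3 0.6] 0.34501217957302643
([-1.7, 51.5, 1.6], [0.4, 0.2, -0.0])
```

Emit:
play_rows(increments=[[[0.25,-1,15,1,0,0,0],[0.25,-1.7,30,1.6,0.4,0.2,0],[0.25,-1.7,40,1.6,0.4,0.2,0],[0.25,-1.7,46,1.6,0.4,0.2,0],[0.25,-1.7,51,1.6,0.4,0.2,0],[0.25,-1.7,54,1.6,0.4,0.2,0],[0.25,-1.7,54,1.6,0.4,0.2,0],[0.25,-1.7,54,1.6,0.4,0.2,0]]])

```text
t: 44.05
ee_pos: [0.5782, -0.2183, -0.0001]
orientation: [[0.001, 0.0, -1.0], [1.0, -0.0, 0.001], [-0.0, -1.0, -0.0]]
contact_force: [-0.3, 0.0, 0.1]
grip_width: 0.351
```

Emit:
play_rows(increments=[[[0.25,0,1.5,0,0,0,0],[0.25,0,1.5,0,0,0,0],[0.5,0,1.5,0,0,0,0],[0.5,0,1.5,0,0,0,0],[0.5,0,1.5,0,0,0,0],[0.5,0,-15,0,0,0,0],[0.5,0,-45,0,0,0,0],[0.5,20,-80,0,0,0,0],[0.5,55,-100,0,0,0,0],[0.5,95,-100,0,0,0,0],[0.6,135,-100,0,0,0,0],[0.6,170,-100,0,0,0,0]]])

```text
t: 45.25
ee_pos: [0.5783, -0.0459, 0.1016]
orientation: [[-0.0, 0.002, -1.0], [1.0, -0.001, -0.0], [-0.001, -1.0, -0.002]]
contact_force: [-0.2, 0.4, -0.1]
grip_width: 0.603
```

```bash
python3 - <<'E'
from h import *
s=ctrl.read_state();print(s["t"],s["ee_pos"],s["joint_pos"].round(3),s["contact_force"].round(1),s["grip_width"])
print(cap_at((.577,-.219),.023),cap_at((.511,-.219),.023));print(cap_at((.572,.106)))
asc("top",[.545,-.24,.02],24,26)
print(to([.572,.106,.06]))
E
```

```text
45.25 [ 0.57828828 -0.04587402  0.10163809] [ 0.939  0.885 -1.467  1.609  0.887  1.465  0.975] [-0.2  0.4 -0.1] 0.6030766828805416
([0.578, -0.2196, 0.023], [419.0, 207.5], (np.int64(11), np.int64(12), 90), 'closed') None
([0.5731, 0.106, 0.021], [300.0, 213.0], (np.int64(13), np.int64(13), 64), 'OPEN')
top centre [426.8 219.4] row0 193 col0 402
................................................
...+............................................
...++...........................................
....+...........................................
................................................
......+.........................................
......++........................................
........+.......................................
.................+..........................+...
.........+...+BBBBB+.........................+..
.........+++BBBBBBBB+...........................
..........+#BBBBBBBBB+..........................
..........+BBBBBBBBBBB+........................+
...........+BBBBBBBBBBB........................+
............+BBBBBBBBBB........................+
.............BBBB
[... 1134 characters left out ...]
+++.+..+................
..............+++.++++++++++.+.++...............
...................+++++++++...+.+..............
..................+++++++++++...................
..................++.+++++++++.....+...........+
..................+.++++++++++++................
...................++.+++++++++..+.++........++.
....................++++++++++++................
...................++.++++++++++++..............
....................+..+++++++++++.+.++.........
......................+++++++++++++.++++........
........................+.+++++++++..+.++.......
........................+..+++++++++....+.......
........................+++++++++++++.++++......
([153.3, 61.9, 6.3], [0.1, 0.1, -0.1])
```

```bash
python3 - <<'E'
from h import *
asc("scene",[.545,-.24,.015],24,22)
im,K,E=shot("top");cv2.imwrite("pics/full.png",bright(im)); b,K2,E2=shot("scene");cv2.imwrite("pics/fulls.png",bright(b))
cv2.imwrite("pics/last.png",np.vstack([cv2.resize(bright(im)[60:360],(640,300)),cv2.resize(bright(b)[0:300],(640,300))]))
E
```

```text
scene centre [198.3 188. ] row0 166 col0 174
................................................
...................................+............
.................................BBBBBB+........
...............................BBBBBBBBB+.......
..............................BBBBBBBBBBB+......
.............................+BBBBBBBBBBB++.....
............................+BBBBBBBBBBBBB+.....
............................BBBBBBBBBBBBBB++....
...........................+BBBBBBBBBBBBBB++....
...........................+BBBBBBBBBBBBBB++....
...........................+BBBBBBBBBBBBBB++....
...........................++BBBBBBBBBBBBB++....
............................++BBBBBBBBBBBB+.....
.............................++BBBBBBBBBB++.....
..............................++BBBBBBB+++......
...............................+++BBB+++........
................................++++++..........
................................................
................................................
................................................
................................................
..........................
[... 400 characters left out ...]
BBBBB+........
.........................BBBBBBBBBBBBBB++.......
.........................BBBBBBBBBBBBBBB+.......
.........................BBBBBBBBBBBBBBB+.......
.........................BBBBBBBBBBBBBBB+.......
.........................BBBBBBBBBBBBBB++.......
.........................BBBBBBBBBBBBBB++.......
..........................BBBBBBBBBBBB++........
...........................BBBBBBBBBB+++........
...........................+BBBBBBBB+++.........
............................+BBBBB++............
..............................+++...............
................................................
................................................
................................................
```

View pics/last.png

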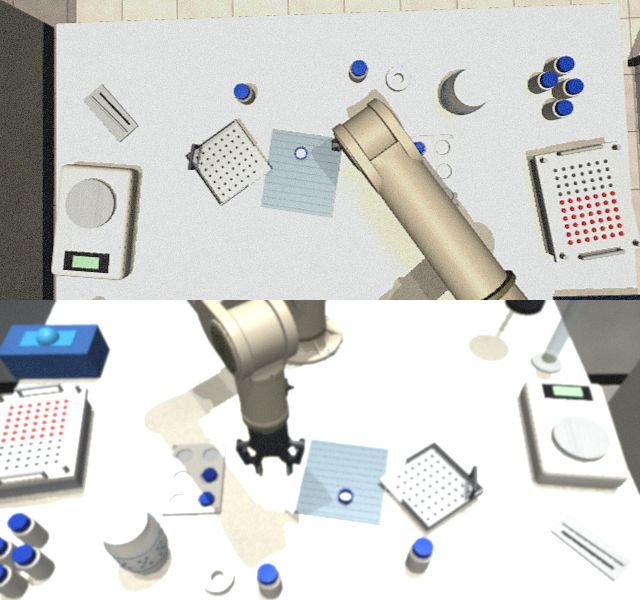

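Everything stands as it should: two caps are in the board at scene positions (209,475) and (207,498), B is open on the mat at (345,495), and tray, pots, jar and labels are unmoved. I'll grip B where it lies with a 25° inward tilt and flip it farther out, at x≈0.69, clear of the joint limits.

```bash
python3 - <<'E'
from h import *
print(to([.573,.106,.06],90,25))
E
```

```text
([155.8, 59.0, 14.9], [25.0, -0.2, -0.0])
```

Emit:
play_rows(increments=[[[0.6,25,5,2,3,0,0],[0.6,55,10,5,7,0,0],[0.6,85,18,8,12,0,0],[0.6,115,28,11,17,0,0],[0.6,140,42,13,22,0,0],[0.6,156,56,15,25,-0.2,0],[0.6,156,59,15,25,-0.2,0],[0.6,156,59,15,25,-0.2,0],[0.6,156,59,15,25,-0.2,0]]])

```text
t: 46.5
ee_pos: [0.5647, 0.1047, 0.0417]
orientation: [[0.002, -0.421, -0.907], [1.0, 0.001, 0.002], [0.0, -0.907, 0.421]]
contact_force: [0.5, 0.8, 0.2]
grip_width: 0.599
```

```bash
python3 - <<'E'
from h import *
s=ctrl.read_state();print(s["t"],s["ee_pos"],s["joint_pos"].round(3),s["contact_force"].round(1),s["grip_width"])
print(cap_at((.573,.106),.012,name="scene"));print(to([.574,.106,.0125],90,25))
E
```

```text
46.5 [0.56473343 0.10472642 0.0417377 ] [ 0.415  1.121 -1.252  1.212  0.757  1.793  0.86 ] [0.5 0.8 0.2] 0.5989877725973916
([0.5763, 0.1051, 0.012], [345.0, 198.0], (np.int64(15), np.int64(11), 52), 'OPEN')
([1.3, 43.9, -20.7], [0.2, -0.1, 0.1])
```

Emit:
play_rows(increments=[[[0.6,1,12,-6,0,0,0],[0.6,1.3,25,-12,0,0,0],[0.6,1.3,37,-17,0,0,0],[0.6,1.3,44,-20.5,0,0,0],[0.6,1.3,44,-20.5,0,0,0],[0.6,1.3,44,-20.5,0,0,0],[0.25,1.3,44,-20.5,0,0,0],[0.25,1.3,44,-20.5,0,0,0],[0.25,1.3,44,-20.5,0,0,0],[0.25,1.3,44,-20.5,0,0,0],[0.25,1.3,44,-20.5,0,0,0]]])

```text
t: 47.65
ee_pos: [0.5654, 0.1062, -0.0054]
orientation: [[0.002, -0.419, -0.908], [1.0, 0.002, 0.002], [0.001, -0.908, 0.419]]
contact_force: [1.3, -0.1, 6.1]
grip_width: 0.356
```

```bash
python3 - <<'E'
from h import *
s=ctrl.read_state();print(s["t"],s["ee_pos"],s["contact_force"].round(1),s["grip_width"])
print(to([.69,.07,.07],90,0),to([.62,.09,.07],90,25),to([.69,.07,.07],90,-25))
E
```

```text
47.65 [ 0.56541594  0.10622833 -0.00536649] [ 1.3 -0.1  6.1] 0.3559982455287838
([-35.9, -101.6, -90.4], [-24.8, -0.1, 0.1]) ([-16.1, -70.3, -17.9], [0.2, -0.1, 0.1]) ([-35.9, -107.1, -97.6], [-49.8, -0.1, 0.0])
```

Emit:
play_rows(increments=[[[0.25,0,-18,8,0,0,0],[0.25,-4,-45,8,0,0,0],[0.25,-10,-65,-5,-4,0,0],[0.25,-16,-75,-20,-9,0,0],[0.25,-22,-83,-40,-14,0,0],[0.25,-28,-92,-60,-19,0,0],[0.25,-33,-99,-78,-24,0,0],[0.25,-36,-102,-91,-30,0,0],[0.25,-36,-104,-94,-37,0,0],[0.25,-36,-106,-96,-44,0,0],[0.25,-36,-107,-98,-50,0,0],[0.25,-36,-107,-98,-50,0,0]]])

```text
t: 48.85
ee_pos: [0.6956, 0.0702, 0.05]
orientation: [[-0.001, 0.426, -0.905], [1.0, -0.002, -0.003], [-0.003, -0.905, -0.426]]
contact_force: [-0.3, -1.1, -1.2]
grip_width: 0.351
```

```bash
python3 - <<'E'
from h import *
s=ctrl.read_state();o=np.array(s["orientation"]);print(s["t"],s["ee_pos"],s["ee_pos"]-.021*o[:,1],s["joint_pos"].round(3),s["contact_force"].round(1),s["grip_width"])
print(to([.69,.07,.06],90,-51))
E
```

```text
48.85 [0.69557413 0.07024809 0.04995845] [0.68663124 0.07029619 0.06895904] [ 0.742  0.833 -1.315  1.8    1.258  0.961  0.557] [-0.3 -1.1 -1.2] 0.35103655254829974
([-0.3, 7.4, -8.4], [-25.8, 0.2, -0.1])
```

Emit:
play_rows(increments=[[[0.25,0,2,-2,-7,0,0],[0.25,0,4,-4,-14,0,0],[0.25,0,6,-6.5,-21,0,0],[0.25,-0.3,7.4,-8.4,-26,0.2,0],[0.25,-0.3,7.4,-8.4,-26,0.2,0],[0.25,-0.3,16,-4.5,-26,0.2,0],[0.25,-0.3,25,0,-26,0.2,0],[0.25,-0.3,33,3.7,-26,0.2,0],[0.25,-0.3,36,5,-26,0.2,0],[0.25,-0.3,36,5,-26,0.2,0],[0.25,-0.3,36,5,-26,0.2,0]]])

```text
t: 49.95
ee_pos: [0.7069, 0.0698, 0.0157]
orientation: [[0.002, 0.78, -0.626], [1.0, -0.002, 0.0], [-0.001, -0.626, -0.78]]
contact_force: [-0.4, 0.6, -0.5]
grip_width: 0.355
```

```bash
python3 - <<'E'
from h import *
s=ctrl.read_state();o=np.array(s["orientation"]);print(s["t"],s["ee_pos"],s["ee_pos"]-.021*o[:,1],o[:,1],s["joint_pos"].round(3),s["contact_force"].round(1),s["grip_width"])
asc("scene",[.69,.07,.015],16,13)
E
```

```text
49.95 [0.70690925 0.06982917 0.01569907] [0.69053771 0.0698737  0.02885091] [ 0.77959698 -0.00212043 -0.62627793] [ 0.722  0.849 -1.142  2.165  2.277  0.84  -0.37 ] [-0.4  0.6 -0.5] 0.35545322495313497
scene centre [331.1 241.7] row0 228 col0 315
..++++.....................+++..
...+++.....................+++..
...+++.....................+++..
...+++.....................++++.
...+++.....................++++.
...+++.....................++++.
...+++.....................++++.
....++.....................+++..
....++......BBBBBBBBBBB+...+++..
.....+....BBBBBBBBBBBBBB........
.........+BBBBBBBBBBBBBB........
.........+BBBBBBBBBBBBBB+.......
........++BBBBBBBBBBBBBB+.......
.......++BBBBBBBBBBBBBBBB+......
........+BBBBBBBBBBBBBBBB+......
........++BBBBBBBBBBBBBB++......
........++BBBBBBBBBBBBBB+.......
.........+++BBBBBBBB+++++.......
..........+++++++++++++.........
...............++...............
................................
................................
................................
................................
................................
................................
```

Emit:
play_rows(increments=[[[0.25,0,1.5,2,0,0,0],[0.25,0,3,4,0,0,0],[0.25,0,3,4,0,0,0],[0.25,0,3,4,0,0,0]]])

```text
t: 50.4
ee_pos: [0.7067, 0.0697, 0.0109]
orientation: [[0.002, 0.78, -0.626], [1.0, -0.002, 0.0], [-0.001, -0.626, -0.78]]
contact_force: [-0.4, -0.1, -1.2]
grip_width: 0.352
```

Emit:
play_rows(increments=[[[0.25,0,1.2,1.5,0,0,0],[0.25,0,2.2,2.8,0,0,0],[0.25,0,2.2,2.8,0,0,0],[0.25,0,2.2,2.8,0,0,0]]])

```text
t: 50.8
ee_pos: [0.7083, 0.0703, 0.0096]
orientation: [[0.001, 0.782, -0.623], [1.0, -0.002, -0.001], [-0.002, -0.623, -0.782]]
contact_force: [-0.3, -0.9, 8.1]
grip_width: 0.354
```

Touched down. Release and lift straight up.

Emit:
play_rows(increments=[[[0.25,0,-0.3,-0.4,0,0,0],[0.4,0,-0.3,-0.4,0,0,0],[0.45,0,-0.3,-0.4,0,0,0],[0.6,0,-0.3,-0.4,0,0,0],[0.6,0,-0.3,-0.4,0,0,0],[0.6,0,-0.3,-0.4,0,0,0],[0.6,0,-9,-12,0,0,0],[0.6,0,-22,-27,0,0,0],[0.6,0,-37,-47,0,0,0],[0.6,0,-37,-47,4,0,0],[0.6,0,-37,-47,10,0,0],[0.6,0,-37,-47,16,0,0]]])

```text
t: 52.0
ee_pos: [0.709, 0.0668, 0.0686]
orientation: [[0.007, 0.616, -0.788], [1.0, -0.012, -0.001], [-0.01, -0.788, -0.616]]
contact_force: [0.2, -1.6, -0.5]
grip_width: 0.599
```

```bash
python3 - <<'E'
from h import *
s=ctrl.read_state();o=np.array(s["orientation"]);print(s["t"],s["ee_pos"],s["ee_pos"]-.021*o[:,1],s["joint_pos"].round(3),s["contact_force"].round(1),s["grip_width"])
asc("scene",[.69,.07,.015],16,13);asc("top",[.69,.07,.02],12,9)
c=cap_at((.694,.07),.033);print(c)
for t in(0,25): print(to([.694,.07,.08],90,t))
E
```

```text
52.0 [0.70899271 0.06679086 0.06864402] [0.69605435 0.06705013 0.08518281] [ 0.73   0.645 -1.18   1.97   1.489  0.684  0.247] [ 0.2 -1.6 -0.5] 0.5986702834526402
scene centre [331.1 241.7] row0 228 col0 315
................................
................................
................................
................................
................................
................................
................................
............+++BBBBBBBB+........
............+BBBBBBBBBBB+.......
...........+BBBBBBBBBBBBB+......
...........+BBBBBBBBBBBBBB......
...........+BBBBBBBBBBBBBB......
...........+BBBBBBBBBBBBBB......
...........+BBBBBBBBBBBBBB+.....
...........+BBBBBBBBBBBBBB+.....
...........+BBBBBBBBBBBBBB+.....
............BBBBBBBBBBBBBB+.....
............+BBBBBBBBBBBB++.....
.............++BBBBBBBB+++......
...............++++++++++.......
................................
................................
................................
................................
................................
................................
top centre [311.9 170.3] row0 161 col0 299
..+....................+
.+++...................+
++++...................+
++++...................+
++++...................+
++#+.+++BBBBBB++......++
++#+.+BBBBBBBBBB+......+
###+.+BBBBBBBBBBB+.....#
###+.+BBBBBBBBBBB.....+#
###+++BBBBBBBBBBB+.++###
###++BBBBBBBBBBBB+++####
#####BBBBBBBBBBBB++#####
######BBBBBBBBBBB+######
######++####+###########
########################
########################
########################
########################
([0.6908, 0.0746, 0.033], [310.0, 169.5], (np.int64(11), np.int64(8), 77), 'closed')
([3.7, -2.2, 20.0], [38.4, -0.4, -0.7])
([3.5, -9.3, 25.8], [63.4, -0.5, -0.6])
```

Emit:
play_rows(increments=[[[0.6,3,-2,3,8,0,0],[0.6,6,-3,8,16,0,0],[0.6,7,-3,13,24,0,0],[0.6,7,-3,18,32,0,0],[0.6,7,-3,20,40,0,0],[0.6,7,-5,22,48,0,0],[0.6,7,-7,24,56,0,0],[0.6,7,-9,26,63.4,-0.5,-0.6],[0.6,7,-9,26,63.4,-0.5,-0.6],[0.6,7,-9,26,63.4,-0.5,-0.6],[0.6,7,-9,26,63.4,-0.5,-0.6]]])

```text
t: 53.25
ee_pos: [0.6847, 0.0732, 0.0606]
orientation: [[0.0, -0.42, -0.907], [1.0, -0.004, 0.002], [-0.005, -0.907, 0.42]]
contact_force: [0.4, 0.1, -0.7]
grip_width: 0.6
```

```bash
python3 - <<'E'
from h import *
s=ctrl.read_state();o=np.array(s["orientation"]);print(s["t"],s["ee_pos"],s["ee_pos"]-.021*o[:,1],s["joint_pos"].round(3))
c=cap_at((.692,.074),.033);print(c,cap_at((.694,.074),.0165,name="scene"))
print(to([.696,.074,.018],90,25))
E
```

```text
53.25 [0.6847094  0.07315514 0.06055636] [0.69353341 0.07324733 0.07961229] [ 0.178  1.2   -1.053  0.668  0.774  1.971  1.145]
([0.6894, 0.076, 0.033], [309.5, 170.0], (np.int64(12), np.int64(7), 80), 'closed') None
([1.6, 56.3, -28.5], [0.2, -0.1, -0.2])
```

Emit:
play_rows(increments=[[[0.6,2,15,-6,0,0,0],[0.6,2.6,30,-13,0,0,0],[0.6,2.6,45,-20,0,0,0],[0.6,2.6,57,-26,0,0,0],[0.6,2.6,57,-26,0,0,0],[0.6,2.6,57,-26,0,0,0],[0.25,2.6,57,-26,0,0,0],[0.25,2.6,57,-26,0,0,0],[0.25,2.6,57,-26,0,0,0],[0.25,2.6,57,-26,0,0,0],[0.25,2.6,57,-26,0,0,0]]])

```text
t: 54.45
ee_pos: [0.6852, 0.0753, 0.0006]
orientation: [[0.0, -0.418, -0.908], [1.0, -0.002, 0.002], [-0.003, -0.908, 0.418]]
contact_force: [1.9, 1.3, 5.9]
grip_width: 0.346
```

```bash
python3 - <<'E'
from h import *
s=ctrl.read_state();print(s["t"],s["ee_pos"],s["contact_force"].round(1),s["grip_width"]);c=s["ee_pos"]-.021*np.array(s["orientation"])[:,1];print(c)
for t in(25,0,-25): print(t,to([.69,.072,.065],90,t))
E
```

```text
54.45 [6.85173824e-01 7.52631321e-02 6.03843620e-04] [1.9 1.3 5.9] 0.3455547002470018
[0.69395219 0.07531241 0.019681  ]
25 ([-3.4, -39.5, 22.6], [0.3, -0.1, -0.1])
0 ([-3.4, -41.4, 13.8], [-24.7, -0.1, -0.2])
-25 ([-3.4, -46.9, 6.5], [-49.7, -0.0, -0.2])
```

Emit:
play_rows(increments=[[[0.25,0,-15,8,0,0,0],[0.25,-2,-35,18,-4,0,0],[0.25,-3,-40,17,-12,0,0],[0.25,-3,-41,14,-20,0,0],[0.25,-3,-43,12,-28,0,0],[0.25,-3,-45,9,-36,0,0],[0.25,-3,-46,8,-44,0,0],[0.25,-3,-47,6.5,-50,0,0],[0.25,-3,-47,6.5,-50,0,0],[0.25,-3,-47,6.5,-50,0,0]]])

```text
t: 55.45
ee_pos: [0.699, 0.0712, 0.047]
orientation: [[0.001, 0.427, -0.904], [1.0, -0.006, -0.001], [-0.006, -0.904, -0.427]]
contact_force: [0.1, -0.8, 0.3]
grip_width: 0.342
```

```bash
python3 - <<'E'
from h import *
s=ctrl.read_state();o=np.array(s["orientation"]);print(s["t"],s["ee_pos"],s["ee_pos"]-.021*o[:,1],o[:,1],s["joint_pos"].round(3),s["contact_force"].round(1),s["grip_width"])
print(to([.69,.072,.055],90,-52),to([.69,.072,.02],90,-52))
E
```

```text
55.45 [0.69898754 0.07120278 0.04697077] [0.69002924 0.071321   0.06596379] [ 0.42658565 -0.00562959 -0.90442965] [ 0.664  0.719 -1.159  1.796  1.132  0.844  0.601] [ 0.1 -0.8  0.3] 0.3416538527931367
([0.8, 7.7, -4.7], [-26.7, 0.1, -0.3]) ([1.0, 39.3, 10.2], [-26.7, 0.1, -0.3])
```

Emit:
play_rows(increments=[[[0.25,0.3,2,-2,-7,0,0],[0.25,0.5,4,-3,-14,0,0],[0.25,0.8,6,-4,-21,0,-0.2],[0.25,0.8,8,-4.5,-26.7,0,-0.3],[0.25,0.8,8,-4.5,-26.7,0,-0.3],[0.25,0.8,18,0,-26.7,0,-0.3],[0.25,0.8,28,5,-26.7,0,-0.3],[0.25,0.8,36,8.5,-26.7,0,-0.3],[0.25,0.8,40,10.6,-26.7,0,-0.3],[0.25,0.8,40,10.6,-26.7,0,-0.3],[0.25,0.8,40,10.6,-26.7,0,-0.3]]])

```text
t: 56.55
ee_pos: [0.7074, 0.0718, 0.0071]
orientation: [[-0.001, 0.788, -0.615], [1.0, 0.0, -0.002], [-0.002, -0.615, -0.788]]
contact_force: [0.8, 0.5, -0.2]
grip_width: 0.34
```

```bash
python3 - <<'E'
from h import *
s=ctrl.read_state();o=np.array(s["orientation"]);print(s["t"],s["ee_pos"],s["ee_pos"]-.021*o[:,1],o[:,1],s["joint_pos"].round(3),s["contact_force"].round(1),s["grip_width"])
asc("scene",[.69,.072,.015],16,13)
E
```

```text
56.55 [0.707422   0.07178053 0.00710149] [0.69086851 0.07178053 0.02002364] [ 7.88261580e-01  7.03329729e-08 -6.15340297e-01] [ 0.604  0.755 -0.982  2.174  2.351  0.77  -0.544] [ 0.8  0.5 -0.2] 0.3403812289084408
scene centre [332.  241.7] row0 228 col0 316
...++++....................++...
...++++....................++...
...++++....................+++..
...++++....................+++..
...++++....................+++..
...++++....................+++..
....+++....................+++..
....+++....................+++..
....+++......BBBBBBBB......+++..
....+++.....BBBBBBBBBB.....++...
....+++....BBBBBBBBBBBB+........
.....+....BBBBBBBBBBBBB+........
..........BBBBBBBBBBBBBB........
.........BBBBBBBBBBBBBBB+.......
........+BBBBBBBBBBBBBBB+.......
........+BBBBBBBBBBBBBBB+.......
........+BBBBBBBBBBBBBBB+.......
.........BBBBBBBBBBBBBBB+.......
.........BBBBBBBBBBBBBBB........
..........BBBBBBBBBBBBBB........
..........BBBBBBBBBBBBB+........
...........BBBBBBBBBBB+.........
............+BBBBBBBB+..........
.............++BBBB++...........
................+...............
................................
```

Lower another 4 mm, release, and lift straight up while unrotating.

Emit:
play_rows(increments=[[[0.25,0,1.2,1.6,0,0,0],[0.25,0,2.4,3.1,0,0,0],[0.25,0,2.4,3.1,0,0,0],[0.25,0,2.4,3.1,0,0,0]]])

```text
t: 57.0
ee_pos: [0.7078, 0.0718, 0.0041]
orientation: [[-0.001, 0.789, -0.614], [1.0, -0.0, -0.002], [-0.002, -0.614, -0.789]]
contact_force: [-1.0, 0.2, 5.0]
grip_width: 0.339
```

Emit:
play_rows(increments=[[[0.4,0,0,0,0,0,0],[0.5,0,0,0,0,0,0],[0.6,0,0,0,0,0,0],[0.6,0,0,0,0,0,0],[0.6,0,-6,-8,0,0,0],[0.6,0,-16,-22,0,0,0],[0.6,0,-30,-40,0,0,0],[0.6,0,-37,-47,4,0,0],[0.6,0,-37,-47,10,0,0],[0.6,0,-37,-47,17,0,0],[0.6,0,-37,-47,24,0,0],[0.6,0,-37,-47,30,0,0]]])

```text
t: 58.2
ee_pos: [0.71, 0.0658, 0.0644]
orientation: [[0.017, 0.519, -0.855], [1.0, -0.031, 0.001], [-0.026, -0.855, -0.519]]
contact_force: [-0.1, -0.4, -0.8]
grip_width: 0.597
```

```bash
python3 - <<'E'
from h import *
s=ctrl.read_state();o=np.array(s["orientation"]);print(s["t"],s["ee_pos"],s["ee_pos"]-.021*o[:,1],s["joint_pos"].round(3),s["contact_force"].round(1),s["grip_width"])
asc("scene",[.69,.072,.009],16,13)
print(cap_at((.693,.072),.018),cap_at((.693,.072),.009,name="scene"))
print(to([.693,.072,.07],90,0))
E
```

```text
58.2 [0.71004589 0.06584823 0.06441619] [0.69915737 0.06649523 0.08236114] [ 0.569  0.56  -0.98   1.861  1.12   0.665  0.525] [-0.1 -0.4 -0.8] 0.5972410618938124
scene centre [332.  242.9] row0 229 col0 315
+............................+..
................................
................................
................................
................................
................................
................................
..............+++..+............
............++BBBBBBB+..........
...........++BBBBBBBBB+.........
..........++BBBBBBBBBBB+........
..........+BBBBBBBBBBBBB........
.........+BBBBBBBBBBBBBB+.......
.........+BBBBBBBBBBBBBBB.......
.........+BBBBBBBBBBBBBBB.......
.........+BBBBBBBBBBBBBBB.......
.........+BBBBBBBBBBBBBBB.......
.........++BBBBBBBBBBBBBB.......
..........+BBBBBBBBBBBBB+.......
..........+BBBBBBBBBBBBB+.......
...........+BBBBBBBBBBB+........
............+BBBBBBBBB++........
.............+BBBBBBB+..........
..............+++++++...........
................................
................................
([0.7038, 0.0722, 0.018], [311.0, 165.5], (np.int64(11), np.int64(6), 52), 'closed') ([0.6926, 0.0731, 0.009], [332.5, 244.0], (np.int64(15), np.int64(15), 177), 'closed')
([6.2, 3.4, 25.5], [31.7, -0.8, -1.6])
```

Emit:
play_rows(increments=[[[0.6,2,1,5,7,0,0],[0.6,4,2,10,14,0,-0.5],[0.6,6,3,16,21,-0.4,-1],[0.6,6.7,5,21,28,-0.8,-1.6],[0.6,6.7,5,23,31.7,-0.8,-1.6],[0.6,6.7,5,23,31.7,-0.8,-1.6],[0.6,6.7,5,23,31.7,-0.8,-1.6]]])

```text
t: 59.05
ee_pos: [0.6961, 0.0721, 0.048]
orientation: [[0.002, 0.003, -1.0], [1.0, -0.004, 0.002], [-0.004, -1.0, -0.003]]
contact_force: [-0.7, 1.1, -0.6]
grip_width: 0.597
```

```bash
python3 - <<'E'
from h import *
s=ctrl.read_state();print(s["t"],s["ee_pos"],s["joint_pos"].round(3),s["contact_force"].round(1))
asc("top",[.695,.072,.018],12,10);asc("scene",[.695,.072,.009],12,12)
print(to([.696,.0725,.012],90,0))
E
```

```text
59.05 [0.69607032 0.07214169 0.04796358] [ 0.425  0.887 -1.021  1.301  0.749  1.346  0.991] [-0.7  1.1 -0.6]
top centre [311.1 168.7] row0 158 col0 299
........................
........................
+.......................
+.......................
++......................
........................
..+.....................
...+....................
...+....................
....+...................
.....+..................
.....++.................
........................
.......+................
........................
........................
........................
........................
........................
.......++...............
scene centre [332. 245.] row0 232 col0 320
+.......................
........................
........................
........................
........................
.........BBBBBBB........
........BBBBBBBBB.......
.......BBBBBBBBBBB......
......BBBBBBBBBBBBB.....
.....BBBBBBBBBBBBBBB....
......BBBBBBBBBBBBBB....
......BBBBBBBBBBBBBB....
.....+BBBBBBBBBBBBBB....
.....+BBBBBBBBBBBBBB....
.....+BBBBBBBBBBBBBB....
.....+BBBBBBBBBBBBB+....
.....+BBBBBBBBBBBBB.....
.....++BBBBBBBBBBB+.....
......++BBBBBBBBB+......
.......+++BBBBBB++......
.........++++++++.......
............+++.........
........................
........................
([0.4, 57.8, -0.3], [0.1, -0.0, -0.2])
```

Emit:
play_rows(increments=[[[0.6,0.4,20,0,0,0,0],[0.6,0.4,40,0,0,0,0],[0.6,0.4,52,0,0,0,0],[0.6,0.4,57,0,0,0,0],[0.6,0.4,57,0,0,0,0],[0.6,0.4,57,0,0,0,0],[0.25,0.4,57,0,0,0,0],[0.25,0.4,57,0,0,0,0],[0.25,0.4,57,0,0,0,0],[0.25,0.4,57,0,0,0,0],[0.25,0.4,57,0,0,0,0]]])

```text
t: 60.25
ee_pos: [0.6965, 0.0728, -0.0068]
orientation: [[0.0, 0.004, -1.0], [1.0, -0.003, 0.0], [-0.003, -1.0, -0.004]]
contact_force: [-0.2, 0.6, 6.2]
grip_width: 0.345
```

Emit:
play_rows(increments=[[[0.25,0,-20,0,0,0,0],[0.25,-10,-45,3,0,0,0],[0.25,-40,-60,13,0,0,0],[0.25,-75,-60,25,0,0,0],[0.25,-110,-60,37,0,0,0],[0.25,-145,-60,49,0,0,0],[0.25,-180,-60,61,0,0,0],[0.25,-215,-60,73,0,0,0],[0.25,-250,-60,84,0,0,0],[0.25,-285,-60,95,0,0,0],[0.25,-320,-60,106,0,0,0],[0.25,-350,-60,115,0,0,0]]])

```text
t: 61.45
ee_pos: [0.5805, -0.2795, 0.0552]
orientation: [[0.002, 0.005, -1.0], [1.0, -0.004, 0.002], [-0.004, -1.0, -0.005]]
contact_force: [0.9, 0.5, -0.5]
grip_width: 0.344
```

```bash
python3 - <<'E'
from h import *
s=ctrl.read_state();print(s["t"],s["ee_pos"],s["joint_pos"].round(3),s["contact_force"].round(1),s["grip_width"])
_,K,E=shot("top");print("jar",world((461,152),.12,K,E))
print(cap_at((.577,-.219),.023),cap_at((.511,-.219),.023));
print(rows([.5795,-.2842,0],ori(90)))
E
```

```text
61.45 [ 0.58051367 -0.27951324  0.05515734] [ 1.079  0.795 -1.072  1.478  0.715  1.287  1.505] [ 0.9  0.5 -0.5] 0.3443011126215009
jar [ 0.71118104 -0.31322982  0.12      ]
([0.576, -0.2162, 0.023], [417.8, 208.2], (np.int64(13), np.int64(13), 126), 'closed') ([0.5104, -0.2168, 0.023], [419.0, 232.3], (np.int64(14), np.int64(13), 133), 'closed')
([-3.3, 54.6, 0.9], [0.2, -0.3, -0.2])
```

Emit:
play_rows(increments=[[[0.25,-3.5,10,0.9,0,0,0],[0.25,-3.5,25,0.9,0.2,-0.3,-0.2],[0.25,-3.5,40,0.9,0.2,-0.3,-0.2],[0.25,-3.5,46,0.9,0.2,-0.3,-0.2],[0.25,-3.5,51,0.9,0.2,-0.3,-0.2],[0.25,-3.5,54.5,0.9,0.2,-0.3,-0.2],[0.25,-3.5,54.5,0.9,0.2,-0.3,-0.2],[0.25,-3.5,54.5,0.9,0.2,-0.3,-0.2]]])

```text
t: 62.4
ee_pos: [0.5798, -0.2843, 0.0004]
orientation: [[0.001, 0.001, -1.0], [1.0, -0.001, 0.001], [-0.001, -1.0, -0.001]]
contact_force: [-1.0, 0.2, 0.0]
grip_width: 0.346
```

Emit:
play_rows(increments=[[[0.25,0,2,0,0,0,0],[0.25,0,2,0,0,0,0],[0.45,0,2,0,0,0,0],[0.45,0,2,0,0,0,0],[0.45,0,2,0,0,0,0],[0.45,0,-15,0,0,0,0],[0.45,0,-45,0,0,0,0],[0.45,0,-80,0,0,0,0],[0.45,30,-110,0,0,0,0],[0.45,70,-110,0,0,0,0],[0.45,110,-110,0,0,0,0],[0.45,150,-110,0,0,0,0]]])

```text
t: 63.6
ee_pos: [0.5799, -0.1327, 0.1121]
orientation: [[0.001, 0.003, -1.0], [1.0, -0.001, 0.001], [-0.001, -1.0, -0.003]]
contact_force: [0.9, 0.2, 0.4]
grip_width: 0.449
```

Emit:
play_rows(increments=[[[0.3,45,0,0,0,0,0],[0.3,90,0,0,0,0,0],[0.3,135,0,0,0,0,0],[0.3,180,0,0,0,0,0],[0.3,200,0,0,0,0,0],[0.3,200,0,0,0,0,0]]])

```text
t: 64.2
ee_pos: [0.5794, 0.0728, 0.1139]
orientation: [[-0.007, 0.005, -1.0], [1.0, 0.0, -0.007], [0.0, -1.0, -0.005]]
contact_force: [0.9, -0.5, -0.4]
grip_width: 0.297
```

```bash
python3 - <<'E'
from h import *
s=ctrl.read_state();print(s["t"],s["ee_pos"],s["joint_pos"].round(2))
Pk=[[0.5769,-0.2193],[0.5109,-0.2211],[0.5788,-0.2852]]
_,K,E=shot("top");_,K2,E2=shot("scene")
for p in Pk:
    print("expect seated top pix",pix([*p,.023],K,E).round(1),"scene",pix([*p,.023],K2,E2).round(1))
    print("  ",cap_at(p,.023),cap_at(p,.016,name="scene"))
asc("top",[.545,-.245,.02],22,26)
E
```

```text
64.2 [0.57944398 0.07279028 0.11386099] [ 0.63  0.64 -1.16  1.59  0.6   1.31  0.96]
expect seated top pix [418.9 207.9] scene [204.7 197.7]
   ([0.5767, -0.2169, 0.023], [418.0, 208.0], (np.int64(13), np.int64(13), 128), 'closed') ([0.5735, -0.2182, 0.016], [206.0, 198.0], (np.int64(15), np.int64(14), 162), 'closed')
expect seated top pix [420.6 232.1] scene [207.2 174.1]
   ([0.5104, -0.2168, 0.023], [419.0, 232.3], (np.int64(14), np.int64(13), 132), 'closed') ([0.5059, -0.2201, 0.016], [208.5, 174.0], (np.int64(15), np.int64(13), 151), 'closed')
expect seated top pix [443.1 206.5] scene [176.  198.8]
   ([0.5788, -0.2822, 0.023], [442.0, 206.5], (np.int64(13), np.int64(12), 131), 'closed') ([0.5762, -0.2841, 0.016], [177.5, 199.4], (np.int64(15), np.int64(14), 164), 'closed')
top centre [428.6 219.3] row0 193 col0 406
............................................
............................................
............................................
............................................
............................................
...........................................
[... 1371 characters left out ...]
+........................
......+BBBBBBBBBBBBB+.......................
......+BBBBBBBBBBBBB+.......................
......BBBBBBBBBBBBBB+.......................
......BBBBBBBBBBBBBB........................
.+.....BBBBBBBBBBBBB+.......................
.......+BBBBBBBBBBB+.......................+
.+......BBBBBBBBBBB+........................
........+BBBBBBBB..+.....................++.
..........+BBBBB............................
............+++++...........................
.+..........................................
.+..........................................
+++.........................................
.++.........................................
.++.+.......................................
```

All three caps show closed tops at the expected seated pixels. Cap 1 met contact while it was being placed, so I'll press lightly on it with the fingers shut to make sure it's seated.

```bash
python3 - <<'E'
from h import *
print(rows([.511,-.2200,.04],ori(90)))
E
```

```text
([-286.3, 72.0, 68.7], [0.2, -0.1, -0.1])
```

Emit:
play_rows(increments=[[[0,-35,0,8,0,0,0],[0,-75,0,18,0,0,0],[0,-115,0,28,0,0,0],[0,-155,0,38,0,0,0],[0,-195,5,48,0,0,0],[0,-235,15,58,0,0,0],[0,-270,30,65,0,0,0],[0,-286,50,68.7,0,0,0],[0,-286,72,68.7,0,0,0],[0,-286,90,68.7,0,0,0],[0,-286,100,68.7,0,0,0],[0,-286,100,68.7,0,0,0]]])

```text
t: 65.85
ee_pos: [0.5105, -0.2182, 0.0107]
orientation: [[0.001, 0.001, -1.0], [1.0, 0.0, 0.001], [0.0, -1.0, -0.001]]
contact_force: [0.1, 0.4, 0.7]
grip_width: 0.001
```

Emit:
play_rows(increments=[[[0,0,2,0,0,0,0],[0,0,4,0,0,0,0],[0,0,4,0,0,0,0],[0,0,4,0,0,0,0]]])

```text
t: 66.25
ee_pos: [0.5111, -0.2182, 0.0074]
orientation: [[0.0, 0.002, -1.0], [1.0, -0.001, 0.0], [-0.001, -1.0, -0.002]]
contact_force: [0.3, -0.3, 1.2]
grip_width: -0.006
```

Emit:
play_rows(increments=[[[0,0,2,0,0,0,0],[0,0,2,0,0,0,0],[0,0,2,0,0,0,0]]])

```text
t: 66.55
ee_pos: [0.5109, -0.2183, 0.0052]
orientation: [[0.0, 0.002, -1.0], [1.0, -0.0, 0.0], [-0.0, -1.0, -0.002]]
contact_force: [0.2, -0.3, -0.2]
grip_width: -0.002
```

Emit:
play_rows(increments=[[[0,0,1.5,0,0,0,0],[0,0,1.5,0,0,0,0],[0,0,1.5,0,0,0,0]]])

```text
t: 66.85
ee_pos: [0.5108, -0.2183, 0.0036]
orientation: [[0.001, 0.001, -1.0], [1.0, -0.0, 0.001], [-0.0, -1.0, -0.001]]
contact_force: [0.8, 0.4, 0.0]
grip_width: 0.002
```

Emit:
play_rows(increments=[[[0,0,1.5,0,0,0,0],[0,0,1.5,0,0,0,0],[0,0,1.5,0,0,0,0]]])

```text
t: 67.15
ee_pos: [0.5111, -0.2183, 0.0023]
orientation: [[0.0, 0.002, -1.0], [1.0, -0.001, 0.0], [-0.001, -1.0, -0.002]]
contact_force: [0.2, -0.1, 2.5]
grip_width: -0.002
```

Contact comes at TCP 2.3 mm, which puts the cap's top at about 23 mm, its seated height. I'll retreat well clear and do the last check.

Emit:
play_rows(increments=[[[0,0,-15,0,0,0,0],[0,0,-50,0,0,0,0],[0,0,-95,0,0,0,0],[0,30,-130,0,0,0,0],[0,75,-140,0,0,0,0],[0,120,-140,-20,0,0,0],[0,165,-140,-40,0,0,0],[0,210,-140,-50,0,0,0],[0,250,-140,-50,0,0,0],[0,270,-140,-50,0,0,0],[0,270,-140,-50,0,0,0],[0,270,-140,-50,0,0,0]]])

```text
t: 68.35
ee_pos: [0.5609, 0.0518, 0.1429]
orientation: [[-0.001, 0.002, -1.0], [1.0, -0.001, -0.001], [-0.001, -1.0, -0.002]]
contact_force: [-0.8, -0.7, -0.5]
grip_width: 0.002
```

```bash
python3 - <<'E'
from h import *
s=ctrl.read_state();print(s["t"],s["ee_pos"],s["qvel"].round(2),s["contact_force"].round(1))
for p in([0.5769,-0.2193],[0.5109,-0.2211],[0.5788,-0.2852]): print(cap_at(p,.023),cap_at(p,.016,name="scene"))
im,_,_=shot("scene"); b0=cv2.imread("pics/scene0.png")
# bystanders and tray: change against the first picture, away from the arm
d=cv2.absdiff(cv2.GaussianBlur(im,(5,5),0),cv2.GaussianBlur(b0,(5,5),0)).max(2)
for n,(x,y,w,h) in dict(jar=(95,195,80,85),labels=(198,258,42,40),pot1=(250,255,38,45),pot2=(402,230,38,45)).items(): print(n,int(d[y:y+h,x:x+w].max()))
a,_,_=shot("top");a0=cv2.imread("pics/top0.png");d=cv2.absdiff(cv2.GaussianBlur(a,(5,5),0),cv2.GaussianBlur(a0,(5,5),0)).max(2)
print("tray edge changes >25:",np.argwhere(d[175:270,180:275]>25).mean(0) if (d[175:270,180:275]>25).any() else 0,(d[175:270,180:275]>25).sum())
E
```

```text
68.35 [0.56094119 0.05179402 0.14287183] [ 0.03  0.01  0.02 -0.    0.01 -0.   -0.  ] [-0.8 -0.7 -0.5]
([0.5767, -0.2169, 0.023], [418.0, 208.0], (np.int64(13), np.int64(13), 131), 'closed') ([0.5735, -0.2184, 0.016], [205.9, 198.0], (np.int64(15), np.int64(14), 161), 'closed')
([0.5104, -0.2196, 0.023], [420.0, 232.3], (np.int64(13), np.int64(13), 130), 'closed') ([0.5088, -0.2222, 0.016], [207.5, 175.0], (np.int64(14), np.int64(14), 150), 'closed')
([0.5788, -0.2822, 0.023], [442.0, 206.5], (np.int64(13), np.int64(12), 132), 'closed') ([0.5751, -0.2842, 0.016], [177.5, 199.0], (np.int64(15), np.int64(14), 163), 'closed')
jar 106
labels 9
pot1 36
pot2 9
tray edge changes >25: [47.34642032 39.7482679 ] 433
```

Pressing settled cap 1 toward the pocket's centre, so I'll press the other two lightly as well. The jar and pot difference is probably the arm's shadow; template matching will tell.

```bash
python3 - <<'E'
from h import *
im,_,_=shot("scene");b0=cv2.imread("pics/scene0.png");a,_,_=shot("top");a0=cv2.imread("pics/top0.png")
def tm(i,j,x,y,w,h,m=10):
    r=cv2.matchTemplate(j[y-m:y+h+m,x-m:x+w+m],i[y:y+h,x:x+w],cv2.TM_CCOEFF_NORMED);_,v,_,p=cv2.minMaxLoc(r);return p[0]-m,p[1]-m,round(v,2)
print("scene jar",tm(b0,im,95,200,80,75),"pot1",tm(b0,im,252,258,32,38),"pot2",tm(b0,im,406,232,32,38),"labels",tm(b0,im,200,262,36,34),"tray",tm(b0,im,385,145,100,80))
print("top jar",tm(a0,a,435,125,55,50),"pot1",tm(a0,a,346,116,28,26),"labels",tm(a0,a,383,124,30,28),"tray",tm(a0,a,185,178,85,88))
print(rows([.577,-.2190,.012],ori(90)))
E
```

```text
scene jar (0, 0, 0.99) pot1 (0, 0, 1.0) pot2 (0, 0, 1.0) labels (0, 0, 1.0) tray (-1, 0, 0.84)
top jar (0, 0, 0.99) pot1 (0, 0, 0.99) labels (0, 0, 0.97) tray (1, 0, 0.74)
([-270.3, 130.4, -16.1], [0.1, -0.1, -0.0])
```

Emit:
play_rows(increments=[[[0,-40,0,-3,0,0,0],[0,-80,0,-5,0,0,0],[0,-120,10,-8,0,0,0],[0,-160,20,-10,0,0,0],[0,-200,30,-13,0,0,0],[0,-240,45,-15,0,0,0],[0,-265,70,-16,0,0,0],[0,-270,100,-16,0,0,0],[0,-270,125,-16,0,0,0],[0,-270,134,-16,0,0,0],[0,-270,134,-16,0,0,0],[0,-270,134,-16,0,0,0]]])

```text
t: 70.05
ee_pos: [0.5777, -0.2182, 0.0097]
orientation: [[0.0, 0.003, -1.0], [1.0, -0.001, 0.0], [-0.001, -1.0, -0.003]]
contact_force: [0.5, 0.7, -0.1]
grip_width: -0.003
```

Emit:
play_rows(increments=[[[0,0,2,0,0,0,0],[0,0,4,0,0,0,0],[0,0,5,0,0,0,0],[0,0,5,0,0,0,0]]])

```text
t: 70.45
ee_pos: [0.5778, -0.2183, 0.0048]
orientation: [[0.0, 0.003, -1.0], [1.0, -0.001, 0.0], [-0.001, -1.0, -0.003]]
contact_force: [-0.1, -0.4, 0.5]
grip_width: 0.002
```

Emit:
play_rows(increments=[[[0,0,1,0,0,0,0],[0,0,2,0,0,0,0],[0,0,3,0,0,0,0],[0,0,3,0,0,0,0]]])

```text
t: 70.85
ee_pos: [0.5779, -0.2184, 0.0023]
orientation: [[0.0, 0.004, -1.0], [1.0, -0.001, 0.0], [-0.001, -1.0, -0.004]]
contact_force: [-2.1, 0.1, 5.1]
grip_width: -0.001
```

Emit:
play_rows(increments=[[[0,0,-15,0,0,0,0],[0,0,-30,0,0,0,0],[0,-33,-30,-1,0,0,0],[0,-66,-30,-2,0,0,0],[0,-66,-30,-2,0,0,0],[0,-66,-15,-2,0,0,0],[0,-66,-5,-2,0,0,0],[0,-66,-3,-2,0,0,0],[0,-66,-3,-2,0,0,0]]])

```text
t: 71.75
ee_pos: [0.5795, -0.283, 0.0046]
orientation: [[-0.001, 0.002, -1.0], [1.0, -0.0, -0.001], [-0.0, -1.0, -0.002]]
contact_force: [0.2, 0.3, 0.6]
grip_width: -0.0
```

Emit:
play_rows(increments=[[[0,0,1,0,0,0,0],[0,0,2,0,0,0,0],[0,0,3,0,0,0,0],[0,0,3,0,0,0,0]]])

```text
t: 72.15
ee_pos: [0.58, -0.2827, 0.0024]
orientation: [[-0.002, 0.003, -1.0], [1.0, -0.0, -0.002], [-0.0, -1.0, -0.003]]
contact_force: [-0.9, 0.9, 5.6]
grip_width: 0.001
```

All three caps meet the fingers at the same height (2.3 to 2.4 mm), so all are seated. Clear the arm, check and hand in.

Emit:
play_rows(increments=[[[0,0,-15,0,0,0,0],[0,0,-50,0,0,0,0],[0,0,-95,0,0,0,0],[0,30,-130,0,0,0,0],[0,75,-140,0,0,0,0],[0,120,-140,0,0,0,0],[0,165,-140,0,0,0,0],[0,210,-140,0,0,0,0],[0,250,-140,0,0,0,0],[0,290,-140,0,0,0,0],[0,290,-140,0,0,0,0],[0,290,-140,0,0,0,0]]])

```text
t: 73.35
ee_pos: [0.5791, 0.0087, 0.1434]
orientation: [[-0.005, 0.004, -1.0], [1.0, -0.001, -0.005], [-0.001, -1.0, -0.004]]
contact_force: [0.3, 0.1, 0.9]
grip_width: 0.004
```

```bash
python3 - <<'E'
from h import *
ok=True
for p in([0.5769,-0.2193],[0.5109,-0.2211],[0.5788,-0.2852]):
    c=cap_at(p,.023); print(c,cap_at(p,.016,name="scene")); ok&=c is not None and c[3]=="closed" and np.hypot(c[0][0]-p[0],c[0][1]-p[1])<.005
print(ok,ctrl.read_state()["t"])
if ok: print(ctrl.hand_in())
E
```

```text
([0.5767, -0.2161, 0.023], [417.7, 208.0], (np.int64(13), np.int64(13), 128), 'closed') ([0.5735, -0.2182, 0.016], [206.0, 198.0], (np.int64(15), np.int64(14), 162), 'closed')
([0.5104, -0.2203, 0.023], [420.3, 232.3], (np.int64(13), np.int64(13), 129), 'closed') ([0.5088, -0.2222, 0.016], [207.5, 175.0], (np.int64(14), np.int64(14), 151), 'closed')
([0.5788, -0.2822, 0.023], [442.0, 206.5], (np.int64(13), np.int64(12), 132), 'closed') ([0.5762, -0.2841, 0.016], [177.5, 199.4], (np.int64(15), np.int64(14), 164), 'closed')
True 73.65
the job is handed in; nothing more can be done
None
```

The job is handed in at t = 73.7 s with all three caps rim down in pockets of the board. However, one wrist-force reading went over the 120 N limit along the way, and that may fail the run.

**What I did:** I tipped the tray by its handle to about 32°, which emptied all three caps onto the mat, and set it back down flat. One cap was already rim down. The other two lay open side up, and I turned each over in two quarter turns, standing it on its edge in between. I did those turns on the bench just beyond the mat.

**Checks that passed:**
- **Caps:** both cameras show closed tops, each within 5 mm of its pocket centre. A light press met all three at a height of about 23 mm, which is where a seated cap's top should be. Cap 1 had probably been slightly tilted, and the press settled it.
- **Bystanders:** both pots, the jar and the label roll match their first picture with no shift.

**Checks that failed or disagreed:**
- **Force spike:** at t ≈ 39.3 s, during a folded retreat in free air, one reading showed about 170 N on one axis. Joint 3 had been driven close to its limit (about -1.51 rad against -1.52). The force was back to about 0 within 0.2 s and nothing was seen to move, but it counts as over the limit if the judge uses that reading.
- **Fingertip position:** the tips stood about 21 mm behind the reported tool point instead of 8 mm ahead of it. The first handle grip and the first cap grasps missed until I allowed for this.
- **Tray position:** its match against the first picture was weaker (0.74 to 0.84), because the caps had gone and the lighting had changed. It shows a shift of at most 1 pixel.

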